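# Set up the record board and hold its spring clip open for the sheet

## Task

Get the record board ready for today's temperature sheet: lift the plywood board out of the dowel rack and stand it on the narrow ledge of the little wooden easel, centred, square and leaning against the easel's back, and let go of it. Then squeeze the handles of the steel spring clip to take it off the rim of the clear box, and bring it, still squeezed, down over the middle of the board's top edge so that its spread jaws straddle the edge without touching the wood. Finish while holding it there, gaping, so that I can slip the sheet in; do not move any of the other things.

Things in the scene. Friction and masses are not known exactly. Their poses are not given: they have to be found in the camera images.
- board: Plain plywood record board, 8 mm thick (its x), 100 mm wide (its y), 130 mm tall (its z, up as it stands), about 65 g, loose. Origin at its centre; both faces are alike. It starts upright in the middle slot of the dowel rack.
- board_top (a point): Middle of the board's top edge (65 mm above the board's origin along its z, in mid-thickness).
- board_foot (a point): Middle of the board's bottom edge (65 mm below the board's origin along its z, in mid-thickness).
- rack: Fixed light wooden dowel rack, 150 x 96 mm, two rows of upright dowels 8 mm thick whose tops are 86 mm above the table; slots 12 mm wide, with the boards' thickness along its x. The board stands on the rails, 16 mm above the table. Origin under its centre.
- easel: Fixed small dark wooden easel, 124 mm wide (y), front facing its +x. Its back leans 15 degrees (0.262 rad), top towards its -x, and ends 80 mm up the slope from the ledge, so 50 mm of a seated board stands free above it. Ledge square to the back, 16 mm deep from the back to an upstand 8 mm high along its front. Origin on the table under the seat.
- easel_seat (a point): Point on the ledge, in the middle of its width, 4 mm in front of the back: the middle of the board's bottom edge belongs here. 30 mm above the table.
- clearbox: Fixed clear plastic box without its lid, 140 mm (x) x 200 mm (y), 90 mm high, walls 4 mm thick, two small terracotta pots 40 mm high inside. The clip sits on the rim of the long wall at its -x side. Origin under its centre.
- clip: Steel bulldog clip, 50 g, 53 mm long (x), handles up (z), jaws closing along y. Origin mid pivot. Handles end in 8 mm thick, 36 mm long rolls centred 36 mm above the origin, 52 mm over the outside shut; at the firm stop 25 mm and 39 mm up. Lips 30 mm below the origin, 3 mm apart shut, 25 mm at the stop. Spring roll reaches 5 mm below the origin. Squeeze force at the rolls 8 N rising to 12 N.
- clip_mouth (a point): Midpoint between the two jaw lips, 30 mm below the clip's origin along its z.
- clip_jaw (a joint): Turn of each half of the clip (both move alike): 0 rad shut, 0.36 rad fully squeezed at the stop; about 0.02 on the box rim.
- ramekin: White ceramic ramekin, 86 mm across, 45 mm high, loose bystander; origin under its centre.
- teaspoon: Steel teaspoon, 140 mm long, lying on the table, loose bystander.
- thermometer: White digital thermometer standing up, 68 mm wide, 58 mm high, 16 mm thick, on a foot, loose bystander; origin under its body.
- dispenser: Small green plastic dispenser with a lever on top, 44 mm across (the lever reaches 32 mm from the middle), 77 mm high, loose bystander; origin under its centre.
- boxlid: Clear lid of the box, 146 x 206 mm, 14 mm high, lying flat with white side clips, loose bystander; origin under its centre.
- jar: Glass jar with a metal cap, 60 mm across, 85 mm high, loose bystander; origin under its centre.
- pencil: Flat carpenter's pencil, 13 x 165 mm, 8 mm high, lying in front of the easel, loose bystander; origin under its middle.
Not all that is in view belongs to the job. Leave any blue or red look-alike of the clip alone.

How it is judged (in metres and radians):
On the way, in this order (a step that is already met when the one before it is completed fails the run):
1. the board stands on the easel's ledge, leaning against its back, let go (y of board_foot in the frame of easel_seat between -0.018 and 0.018 m and x of board_foot in the frame of easel_seat between -0.008 and 0.01 m and z of board_foot in the frame of easel_seat between -0.008 and 0.008 m and angle between board's own z axis and vertical between 0.19 and 0.38 rad and angle between the y axis of board and the y axis of easel, either way round below 0.15 rad and x of board_top in the frame of easel below -0.02 m and contact force between the fingers and board below 0.2 N and linear speed of board below 0.02 m/s), for 0.3 s.
2. the clip, squeezed open between the fingers, is clear of the box (value of joint clip_jaw above 0.2 rad and contact force between the fingers and clip above 3 N and contact force between clip and clearbox below 0.1 N and height (world z) of clip_mouth above 0.095 m), for 0.1 s.
At the end, for the whole second after the job is handed in: Board seated on the easel (18 mm sideways, 10 mm else, 0.15 rad), leaning back 0.19-0.38 rad, released; clip held by the fingers, jaw over 0.25 rad, lips either side of the board 5-30 mm below its top edge, 18 mm from mid-edge, 0.4 rad square, touching neither board nor easel (y of board_foot in the frame of easel_seat between -0.018 and 0.018 m and x of board_foot in the frame of easel_seat between -0.008 and 0.01 m and z of board_foot in the frame of easel_seat between -0.008 and 0.008 m and angle between board's own z axis and vertical between 0.19 and 0.38 rad and angle between the y axis of board and the y axis of easel, either way round below 0.15 rad and x of board_top in the frame of easel below -0.02 m and linear speed of board below 0.02 m/s and contact force between each of the arm, the fingers, clip and board below 0.3 N and value of joint clip_jaw above 0.25 rad and contact force between the fingers and clip above 5 N and contact force between clip and easel below 0.3 N and z of clip_mouth in the frame of board between 0.035 and 0.06 m and x of clip_mouth in the frame of board between -0.009 and 0.009 m and y of clip_mouth in the frame of board between -0.018 and 0.018 m and angle between the y axis of clip and the x axis of board, either way round below 0.4 rad and angle between the z axis of clip and the z axis of board, either way round below 0.4 rad and linear speed of clip below 0.03 m/s); the arm keeps its last pose, push and grip.
It fails at once if one of the other things (ramekin, teaspoon, thermometer, dispenser, box lid, jar, pencil) is pushed out of its place, by more than 20 mm (distance of any of ramekin, teaspoon, thermometer, dispenser, boxlid, jar, pencil from where it was at the start of the episode above 0.02 m).
It also fails if it takes over 54 s, if anything falls off the work surface, if the arm or the gripper's body presses on something with over 40 N, if the wrist force passes 120 N, or if a joint passes its speed limit or range.

## Robot

A 7-joint arm with a two-finger parallel gripper is mounted at the origin on the work surface. World frame = base frame: x ahead of the robot, y to its left, z up, the work surface at z = 0. Lengths are in m, angles in degrees, forces in N, time in s.
With the tool pointing down it reaches from about 0.425 to 0.8 m from the base axis. Payload 8.3 kg.
Tool frame: the origin (TCP) lies at the very end of the fingers, on their centre line; the grasp point (between the pads) lies 19 mm behind it (ctrl.grip_depth is the distance from the TCP to the grasp point, in m); z points along the fingers, y is the direction in which the jaws open and shut (so a half turn about z gives the same grasp; the last joint's range is limited). The gripper opens to 85 mm and grips with 20 to 120 N. Pads are 22 mm wide; open, the fingers measure 114 mm over their backs; the gripper's body (76 mm by 85 mm) begins 54 mm behind the grasp point. The pads swing forward as they close: fully open they stand 13 mm farther back than shut.
Start: joints at [-69.895, 21.967, 0.94, 78.501, -0.361, 79.538, -2.664], TCP at [0.251, 0.572, 0.231] pointing down, gripper open.
Joint ranges: [-169.22, 169.22], [-14.56, 117.87], [-87.37, 89.26], [10.42, 133.3], [-82.24, 262.24], [0.94, 117.77], [-172.7, 172.7]. Speed limits (degrees/s): [136.94, 136.94, 172.46, 172.46, 180, 180, 180].

## Interface

Orientations are given as a 3x3 rotation matrix whose columns are the frame's x, y, z axes.
In Python, from cell import monitor, optics, order, ctrl gives the robot as it stands.
- The arm moves only by the shell command python3 -m pendant 'ROWS' [FORCE]. ROWS is JSON, one flat list of numbers, 7 for each row, row after row: the shift along the tool's x, y, z in cm, then the turn, a rotation vector about the tool's x, y, z in rad, then the gripper's target within -1 to 1 (shut at 1, half-way at 0, fully open at -1). A call has 1 to 5 rows; each row is the pose to reach, as a shift and turn from the pose measured when the call began, along the tool's axes at that moment; what a row does not reach only later rows make up. A row lasts 1/12 s, in which the tool goes at most 41.7 mm and 7.16 degrees, less where a joint would pass 70% of its speed; a pose out of reach is approached as far as the arm can. A call with a gripper value outside its range is refused whole. The fingers move at their own pace and stop on an object; FORCE is the grip in N (left out, the last holds). Time passes only in rows, so rows that repeat a pose let the fingers close. It gives the time, the measured TCP pose, the force and the opening at its end, in the units of the state.
- monitor.observe(): the state, without advancing time (a new reading comes with each control period).
- optics.capture(name): name is "side" or "top"; returns a dict with "image" (400x640x3 uint8, red, green, blue), "K" (3x3 intrinsics, pixels), "rvec" (rotation vector, rad) and "tvec" (3), from world to camera coordinates, as OpenCV has them. Camera axes: x right, y down, z forward; pixel columns grow to the right and rows downward; lengths in m; the calibration is good to about 2 mm. A picture is of the moment at which its call begins. There is no depth.
- order.sign_off(): hands the job in, once; it reports no verdict.
The state is a dict: "clock": time; "q": joint angles; "qvel": joint speeds; "joint_torque": joint torques, N m; "tcp_pos": TCP position; "ee_rot": TCP orientation; "force": force on the tool from outside, world axes, zero at the start; "ft_torque": the same for the moment, N m; "opening": opening from 0.0 (shut) to 1.0 (fully open).
Only numpy, scipy, OpenCV 4.12 (cv2) and the standard library are available. Lean on these libraries where they do the work, as an engineer would, in place of code of your own. Each camera call takes 0.05 s, during which the arm holds its last target.

## Working session

There is one attempt and no reset: what is moved stays moved. The work goes in short steps, Python scripts to look and compute and a shell command to move; the robot and the scene stay as the last step left them, time stands still between calls to the robot, and variables do not carry over. Pictures are saved under pics/ and viewed, and the job is handed in when it is done.

```bash
mkdir -p pics; ls
python3 - <<'E'
from cell import monitor, optics, order, ctrl
import cv2
s=monitor.observe()
for k in s: print(k,s[k])
print(ctrl.grip_depth)
for n in("side","top"):
    c=optics.capture(n); cv2.imwrite(f"pics/{n}0.png",c["image"][:,:,::-1]); print(n,c["K"],c["rvec"],c["tvec"])
E
```

```text
pics
clock 0.0
q [-69.89506759  22.01491795   0.93913045  78.56222081  -0.35956066
  79.54036274  -2.66624082]
qvel [ 0.00118991 -0.05363612  0.04400017 -0.006689   -0.03588302  0.01666477
  0.03157832]
joint_torque [ 5.67417260e-05 -6.27597642e+01  8.44339896e-01 -3.71832740e+01
  1.65876694e-02  1.42577631e-02 -6.23286766e-06]
tcp_pos [0.2510804  0.57177767 0.23027547]
ee_rot [[-9.15607740e-01  4.02072028e-01 -7.41705386e-04]
 [ 4.02072707e-01  9.15605857e-01 -1.85817849e-03]
 [-6.80118003e-05 -1.99958210e-03 -9.99997999e-01]]
force [-0.32481856 -0.01529641 -0.22822248]
ft_torque [-0.00025952  0.0025423   0.04928309]
opening 1.0018997851611882
0.0187
side [[458.770354     0.         319.53348912]
 [  0.         458.770354   202.37490565]
 [  0.           0.           1.        ]] [ 2.35870056 -0.73112094  0.27588166] [-0.47541306  0.31096761  1.07609386]
top [[379.54041418   0.         321.21211119]
 [  0.         379.54041418 203.79532439]
 [  0.           0.           1.        ]] [ 2.1681587  -2.12737442  0.14706556] [-0.00840608  0.5877311   1.14278691]
```

View pics/side0.png

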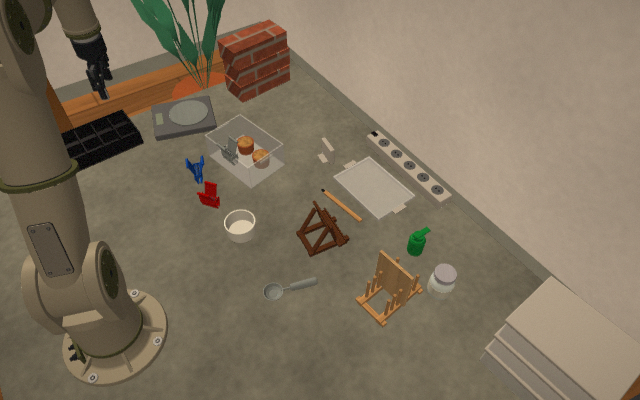

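View pics/top0.png

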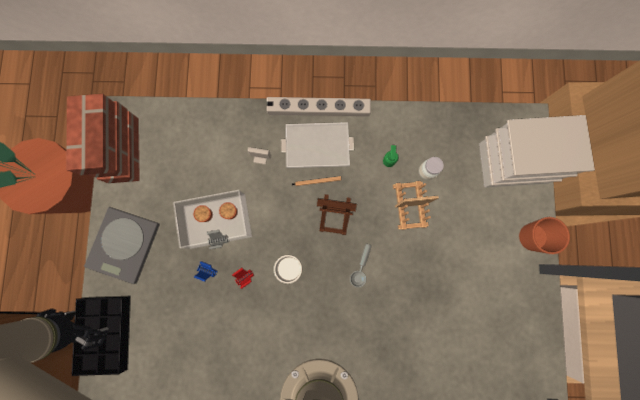

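```bash
cat > h.py <<'E'
import cv2, numpy as np
from cell import monitor, optics, order, ctrl
def cam(n):
    c=optics.capture(n); c["R"]=cv2.Rodrigues(np.array(c["rvec"],float))[0]; c["t"]=np.array(c["tvec"],float).ravel(); c["K"]=np.array(c["K"]); return c
def ray(c,uv):
    d=c["R"].T@np.linalg.inv(c["K"])@np.array([uv[0],uv[1],1.]); return -c["R"].T@c["t"], d/np.linalg.norm(d)
def onz(c,uv,z):
    o,d=ray(c,uv); return o+d*(z-o[2])/d[2]
def proj(c,P):
    p=cv2.projectPoints(np.array(P,float).reshape(-1,3),np.array(c["rvec"],float),c["t"],c["K"],None)[0]; return p.reshape(-1,2)
def tri(c1,uv1,c2,uv2):
    o1,d1=ray(c1,uv1);o2,d2=ray(c2,uv2)
    A=np.stack([d1,-d2],1); s=np.linalg.lstsq(A,o2-o1,rcond=None)[0]
    a=o1+d1*s[0];b=o2+d2*s[1]; return (a+b)/2, np.linalg.norm(a-b)*1000
def crop(c,x0,y0,x1,y1,k,name):
    im=c["image"][y0:y1,x0:x1,::-1]; im=cv2.resize(im,None,fx=k,fy=k,interpolation=cv2.INTER_CUBIC)
    for i in range(x0-x0%10+10,x1,10): cv2.line(im,((i-x0)*k,0),((i-x0)*k,12 if i%50==0 else 5),(0,255,255),1)
    for j in range(y0-y0%10+10,y1,10): cv2.line(im,(0,(j-y0)*k),(12 if j%50==0 else 5,(j-y0)*k),(0,255,255),1)
    cv2.imwrite("pics/"+name,im)
E
python3 - <<'E'
from h import *
t=cam("top");s=cam("side")
crop(t,300,160,460,260,5,"t_a.png"); crop(s,280,190,440,330,4,"s_a.png")
crop(t,160,170,300,300,4,"t_b.png"); crop(s,170,100,310,240,4,"s_b.png")
E
```

```text
(no output)
```

View pics/t_a.png

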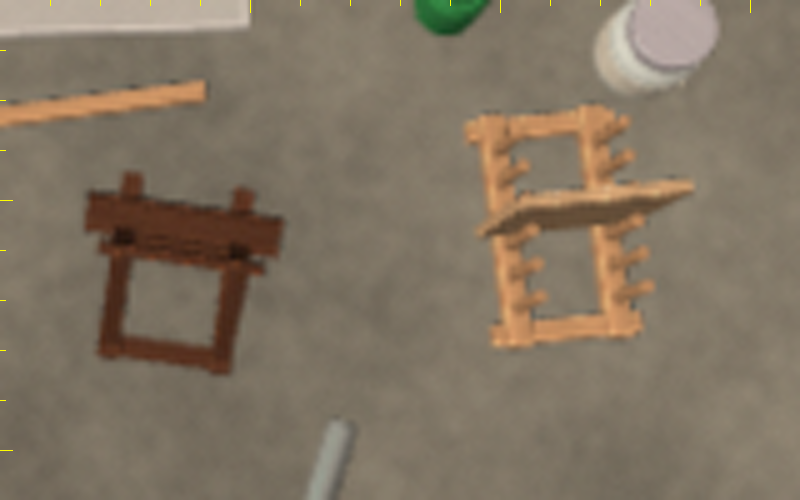

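View pics/s_a.png

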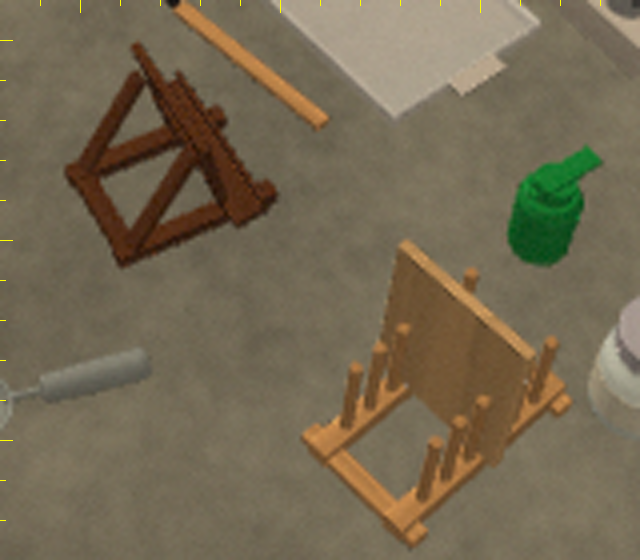

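View pics/t_b.png

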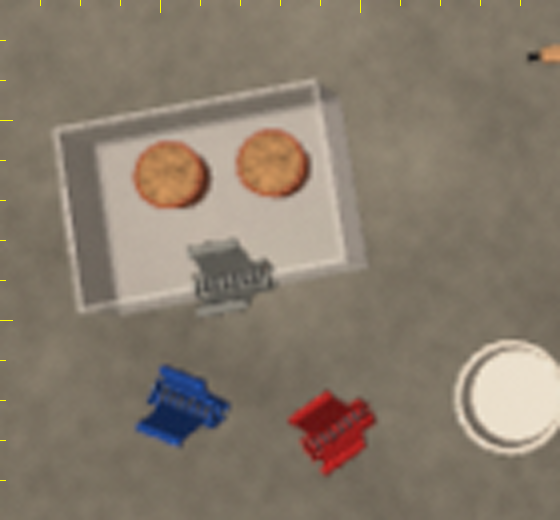

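View pics/s_b.png

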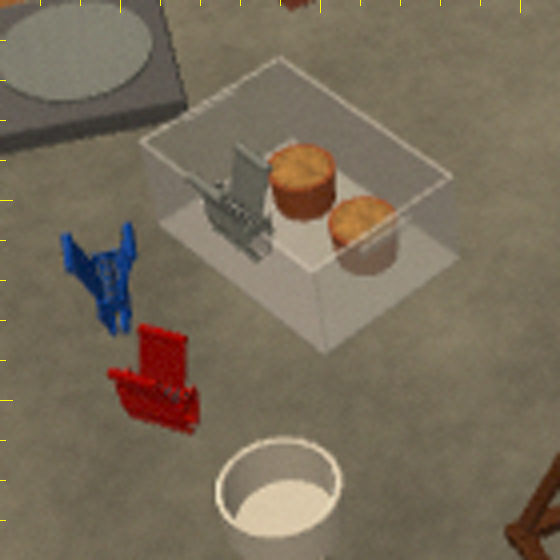

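Run:
```python
from h import *
np.set_printoptions(precision=4,suppress=True)
t=cam("top");s=cam("side")
for c in(t,s): print("cam",-c["R"].T@c["t"])
S=lambda x,y:(280+x/4,190+y/4); T=lambda x,y:(300+x/5,160+y/5)
# board top corners
print("board corner L",tri(t,T(515,197),s,S(404,244)),onz(s,S(404,244),.146),onz(t,T(515,197),.146),onz(t,T(480,233),.146))
print("board corner R",tri(t,T(692,184),s,S(532,355)),onz(s,S(532,355),.146),onz(t,T(692,184),.146))
# rack outer corners at rail top? base corners
for n,p in dict(bl=(492,340),br=(640,328),tr=(600,108),tl=(467,125)).items(): print("rack",n,onz(t,T(*p),.016))
print('project expected')
# easel front top beam ends
for n,p in dict(L=(88,200),R=(282,222),L2=(88,228),R2=(278,256)).items(): print("easel",n,onz(t,T(*p),.03),onz(t,T(*p),.038))
# clip
A=lambda x,y:(160+x/4,170+y/4); B=lambda x,y:(170+x/4,100+y/4)
for n,p in dict(bl=(78,312),br=(345,262),tl=(55,130),tr=(318,82)).items(): print("box",n,onz(t,A(*p),.09))
for n,p in dict(near=(325,272),left=(140,142),right=(452,178),far=(281,58)).items(): print("boxS",n,onz(s,B(*p),.09))
```

```text
cam [ 0.4233 -0.002   1.2134]
cam [ 0.1291 -0.6329  1.0313]
board corner L (array([ 0.5906, -0.231 ,  0.1405]), np.float64(0.7130594882013359)) [ 0.5874 -0.2333  0.146 ] [ 0.5901 -0.23    0.146 ] [ 0.569  -0.2099  0.146 ]
board corner R (array([ 0.599 , -0.3303,  0.1469]), np.float64(0.7176124483196306)) [ 0.5991 -0.3298  0.146 ] [ 0.5995 -0.3307  0.146 ]
rack bl [ 0.5188 -0.2422  0.016 ]
rack br [ 0.5281 -0.3358  0.016 ]
rack tr [ 0.6692 -0.3129  0.016 ]
rack tl [ 0.6565 -0.2275  0.016 ]
project expected
easel L [0.6012 0.0144 0.03  ] [0.6    0.0143 0.038 ]
easel R [ 0.5895 -0.108   0.03  ] [ 0.5884 -0.1073  0.038 ]
easel L2 [0.5834 0.0141 0.03  ] [0.5823 0.0139 0.038 ]
easel R2 [ 0.5679 -0.1056  0.03  ] [ 0.5669 -0.1049  0.038 ]
box bl [0.4417 0.4169 0.09  ]
box br [0.4821 0.2222 0.09  ]
box tl [0.5765 0.4438 0.09  ]
box tr [0.6166 0.2488 0.09  ]
boxS near [0.4915 0.2173 0.09  ]
boxS left [0.4426 0.4146 0.09  ]
boxS right [0.6169 0.2492 0.09  ]
boxS far [0.5775 0.4418 0.09  ]
```

Run:
```python
from h import *
t=cam("top");s=cam("side")
for c in(t,s): c["image"]=np.clip(c["image"].astype(float)*2.2,0,255).astype(np.uint8)
crop(t,312,188,362,240,12,"t_e.png"); crop(s,290,195,355,260,9,"s_e.png")
crop(t,385,175,445,235,10,"t_r.png");crop(s,340,240,430,330,6,"s_r.png")
```

```text
(no output)
```

View pics/t_e.png

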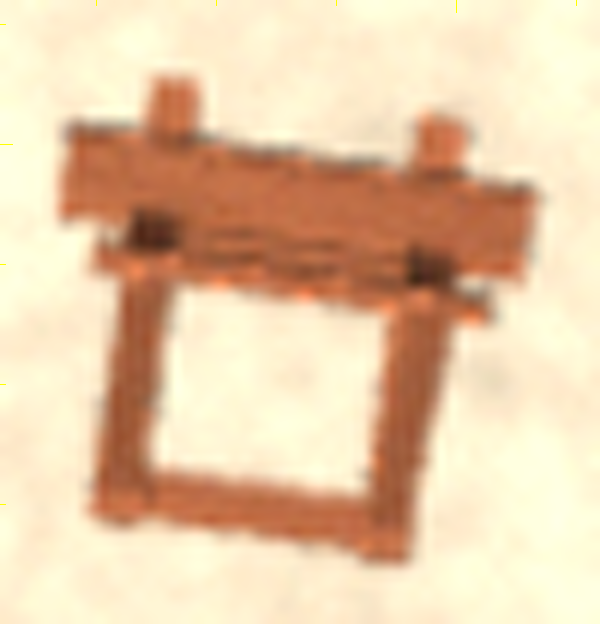

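View pics/s_e.png

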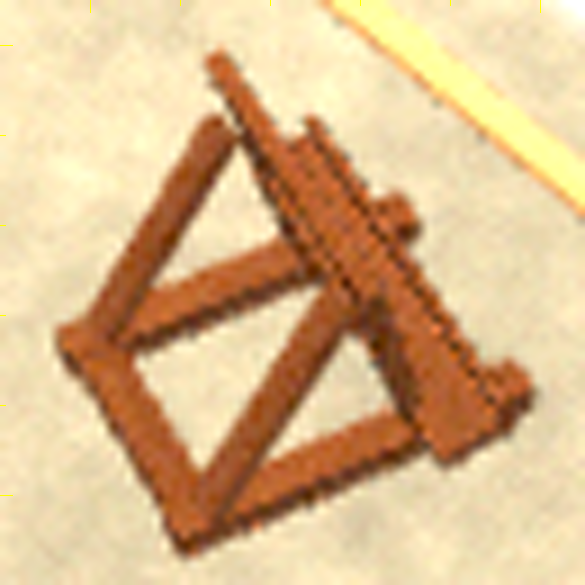

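View pics/t_r.png

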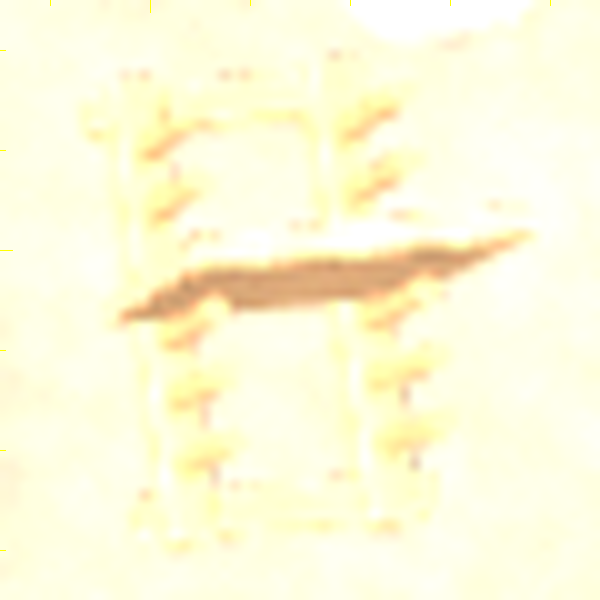

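View pics/s_r.png

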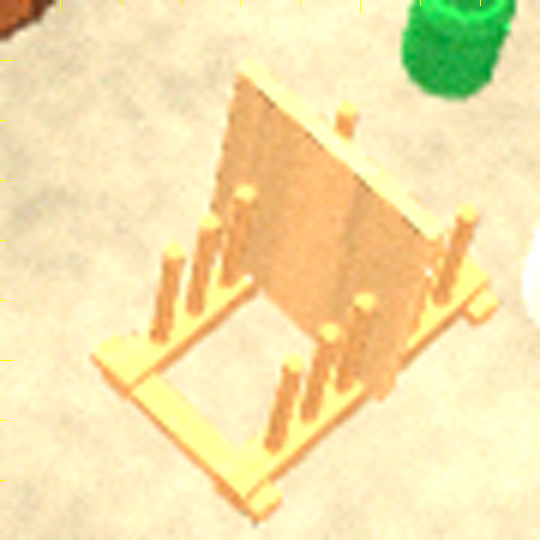

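Run:
```python
from h import *
np.set_printoptions(precision=4,suppress=True)
t=cam("top");s=cam("side")
S=lambda x,y:(340+x/6-.5+.5/6,240+y/6-.5+.5/6)
for p in((243,70),(438,234)): print("boardS",onz(s,S(*p),.146))
m=cv2.cvtColor(t["image"],cv2.COLOR_RGB2HSV)
print(t["image"][192:212,410].tolist()); print(t["image"][192:212,425].tolist())
T=lambda u,v:(312+(u+.5)/12-.5,188+(v+.5)/12-.5)
for n,p,z in(("upL",(65,122),.041),("upR",(538,188),.041),("ledgebackL",(62,220),.026),("ledgebackR",(525,283),.026),("backtopL",(95,250),.106),("backtopR",(490,300),.106),("bbL",(95,270),.104),("bbR",(490,322),.104),("rearL",(92,515),.012),("rearR",(408,560),.012)):
    print(n,onz(t,T(*p),z))
E2=lambda u,v:(290+(u+.5)/9-.5,195+(v+.5)/9-.5)
for n,p,z in(("backtopL",(215,58),.106),):print(n,onz(s,E2(*p),z))
```

```text
boardS [ 0.5852 -0.2327  0.146 ]
boardS [ 0.5986 -0.329   0.146 ]
[[134, 123, 105], [133, 123, 106], [133, 123, 106], [132, 123, 105], [133, 123, 106], [133, 124, 106], [177, 149, 116], [193, 151, 111], [199, 156, 112], [138, 108, 77], [99, 76, 55], [99, 77, 55], [98, 76, 54], [100, 77, 54], [124, 112, 95], [134, 124, 107], [135, 125, 108], [133, 123, 105], [131, 122, 105], [129, 118, 101]]
[[147, 117, 90], [132, 120, 102], [140, 130, 111], [139, 130, 111], [128, 109, 89], [190, 147, 106], [209, 162, 116], [161, 124, 88], [112, 87, 62], [100, 78, 56], [100, 77, 56], [122, 90, 63], [152, 110, 75], [149, 107, 73], [125, 103, 80], [128, 117, 99], [131, 121, 105], [132, 122, 105], [140, 114, 91], [156, 114, 79]]
upL [0.6068 0.0164 0.041 ]
upR [ 0.5917 -0.1069  0.041 ]
ledgebackL [0.583  0.0169 0.026 ]
ledgebackR [ 0.5686 -0.105   0.026 ]
backtopL [0.565  0.0074 0.106 ]
backtopR [ 0.5545 -0.0895  0.106 ]
bbL [0.5603 0.0073 0.104 ]
bbR [ 0.5493 -0.0897  0.104 ]
rearL [0.5065 0.0076 0.012 ]
rearR [ 0.4963 -0.0759  0.012 ]
backtopL [0.5615 0.0062 0.106 ]
```

```bash
cat >> h.py <<'E'
def rel(P,Rt,st=None):
    st=st or monitor.observe(); R=np.array(st["ee_rot"]); p=np.array(st["tcp_pos"])
    d=R.T@(np.array(P)-p)*100; r=cv2.Rodrigues(R.T@np.array(Rt))[0].ravel()
    n=max(np.linalg.norm(d)/4.17,np.degrees(np.linalg.norm(r))/7.16)
    print("t",round(st["clock"],2),"shift cm",np.round(d,2),"turn",np.round(r,3),"rows>=",round(n,1)); return d,r
def tool(yaw,tilt=0):
    "tool y along azimuth yaw deg, z down; tilt deg: fingers lean outward along +y-dir"
    a=np.radians(yaw);b=np.radians(tilt);h=np.array([np.cos(a),np.sin(a),0]);k=np.array([0,0,1.])
    z=-k*np.cos(b)+h*np.sin(b); y=h*np.cos(b)+k*np.sin(b); return np.stack([np.cross(y,z),y,z],1)
E
python3 - <<'E'
from h import *
np.set_printoptions(precision=4,suppress=True)
t=cam("top"); im=t["image"].astype(float)
P=[]
for u in range(405,436):
    col=im[190:206,u]; w=np.clip(col[:,0]-145,0,None)*((col[:,0]-col[:,2])>55)
    if w.sum()>0: P.append(onz(t,(u,190+(w*np.arange(16)).sum()/w.sum()),.146))
P=np.array(P); f=np.polyfit(P[:,1],P[:,0],1); print(f, np.std(P[:,0]-np.polyval(f,P[:,1])), "x at y=-.281",np.polyval(f,-.281)," yaw",-np.degrees(np.arctan(f[0])))
for y in(5.5,):
    rel([.42,.25,.26],tool(25)); rel([.594,-.281,.22],tool(5.5))
E
```

```text
[-0.0982  0.5687] 0.004407038518644343 x at y=-.281 0.5963264341365527  yaw 5.607915455240791
t 0.55 shift cm [-28.41 -22.72  -2.87] turn [-0.    -0.     0.721] rows>= 8.8
t 0.55 shift cm [-65.68 -64.35   1.13] turn [-0.    -0.     1.061] rows>= 22.1
```

The candidates for the clip, by their pixels in the top view, are the grey steel one on the box rim (218,239), a blue one (205,271) and a red one (243,277). I choose the steel one. For the board, the only plywood panel is the one in the rack at (418,200). The lid (318,145) and the white stack (540,150) don't match the description. The crops confirm both choices.

```bash
python3 -m pendant '[-14,-11,-1.5,0,0,0.36,-1,-28.4,-22.7,-2.9,0,0,0.72,-1,-28.4,-22.7,-2.9,0,0,0.72,-1,-28.4,-22.7,-2.9,0,0,0.72,-1,-28.4,-22.7,-2.9,0,0,0.72,-1]' 20
python3 - <<'E'
from h import *
rel([.57,-.05,.23],tool(5.6)); rel([.595,-.281,.2],tool(5.6))
E
```

```text
clock: 0.97
tcp_pos: [0.3484, 0.3866, 0.2482]
ee_rot: [[-0.502, 0.865, -0.0], [0.865, 0.502, 0.001], [0.0, 0.0, -1.0]]
force: [1.2, 0.4, 0.2]
opening: 1.0
t 0.97 shift cm [-48.88  -2.75   1.8 ] turn [ 0.    -0.001  0.428] rows>= 11.7
t 0.97 shift cm [-70.12 -12.19   4.79] turn [ 0.    -0.001  0.428] rows>= 17.1
```

```bash
python3 -m pendant '[-48.9,-2.8,0,0,0,0.43,-1,-48.9,-2.8,0,0,0,0.43,-1,-48.9,-2.8,0,0,0,0.43,-1,-48.9,-2.8,0,0,0,0.43,-1,-48.9,-2.8,0,0,0,0.43,-1]'
python3 - <<'E'
from h import *
rel([.595,-.281,.2],tool(5.6))
E
```

```text
clock: 1.38
tcp_pos: [0.4423, 0.2005, 0.2484]
ee_rot: [[-0.092, 0.996, 0.001], [0.996, 0.092, 0.001], [0.001, 0.001, -1.0]]
force: [1.4, 0.2, -1.0]
opening: 1.001
t 1.38 shift cm [-49.36  10.79   4.78] turn [ 0.001 -0.001 -0.006] rows>= 12.2
```

```bash
python3 -m pendant '[-49.3,10.8,4.8,0,0,0,-1,-49.3,10.8,4.8,0,0,0,-1,-49.3,10.8,4.8,0,0,0,-1,-49.3,10.8,4.8,0,0,0,-1,-49.3,10.8,4.8,0,0,0,-1]'
python3 - <<'E'
from h import *
rel([.595,-.281,.2],tool(5.6))
E
```

```text
clock: 1.8
tcp_pos: [0.5048, 0.0028, 0.2285]
ee_rot: [[-0.092, 0.996, 0.002], [0.996, 0.092, 0.002], [0.002, 0.002, -1.0]]
force: [0.8, 0.5, -0.3]
opening: 1.003
t 1.8 shift cm [-29.09   6.38   2.81] turn [ 0.002 -0.002 -0.006] rows>= 7.2
```

```bash
python3 -m pendant '[-29.1,6.4,2.8,0,0,0,-1,-29.1,6.4,2.8,0,0,0,-1,-29.1,6.4,2.8,0,0,0,-1,-29.1,6.4,2.8,0,0,0,-1,-29.1,6.4,2.8,0,0,0,-1]'
python3 -m pendant '[-8.6,1.8,0.8,0,0,0,-1,-8.6,1.8,0.8,0,0,0,-1,-8.6,1.8,0.8,0,0,0,-1,-8.6,1.8,0.8,0,0,0,-1]'
python3 - <<'E'
from h import *
rel([.595,-.281,.114],tool(5.6))
t=cam("top");s=cam("side")
crop(t,380,150,460,240,6,"t1.png");crop(s,340,180,460,330,4,"s1.png")
E
```

```text
clock: 2.22
tcp_pos: [0.5678, -0.1946, 0.2088]
ee_rot: [[-0.093, 0.996, 0.003], [0.996, 0.093, 0.002], [0.002, 0.003, -1.0]]
force: [2.0, 1.3, 0.1]
opening: 1.003
clock: 2.55
tcp_pos: [0.5924, -0.2831, 0.1995]
ee_rot: [[-0.087, 0.996, 0.0], [0.996, 0.087, 0.0], [0.0, 0.0, -1.0]]
force: [0.3, 0.7, 0.1]
opening: 0.996
t 2.55 shift cm [0.18 0.28 8.55] turn [ 0.    -0.    -0.011] rows>= 2.1
```

View pics/s1.png

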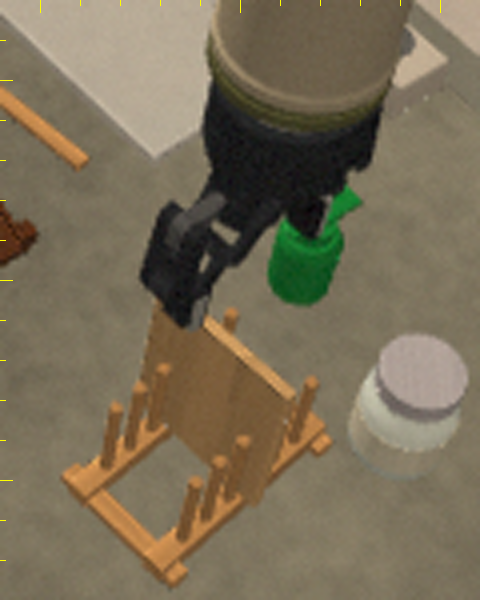

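The gripper is above the board, with the near finger at side-view pixel (384,255), in front of the face. I'm going down.

```bash
python3 -m pendant '[0.2,0.3,3,0,0,-0.01,-1,0.2,0.3,6,0,0,-0.01,-1,0.2,0.3,8.5,0,0,-0.01,-1,0.2,0.3,8.5,0,0,-0.01,-1]'
python3 -m pendant '[0,0,0,0,0,0,0.3,0,0,0,0,0,0,1,0,0,0,0,0,0,1,0,0,0,0,0,0,1,0,0,0,0,0,0,1]' 20
python3 -m pendant '[0,0,0,0,0,0,1,0,0,0,0,0,0,1,0,0,0,0,0,0,1]' 20
python3 - <<'E'
from h import *
s=cam("side")
crop(s,340,180,460,330,4,"s2.png")
E
```

```text
clock: 2.98
tcp_pos: [0.5949, -0.2712, 0.1103]
ee_rot: [[-0.106, 0.994, -0.005], [0.994, 0.106, 0.007], [0.008, -0.004, -1.0]]
force: [-0.6, -0.1, -0.6]
opening: 1.002
clock: 3.4
tcp_pos: [0.5956, -0.2715, 0.1119]
ee_rot: [[-0.106, 0.994, -0.002], [0.994, 0.106, 0.007], [0.007, -0.002, -1.0]]
force: [0.3, 0.5, -0.1]
opening: 0.293
clock: 3.65
tcp_pos: [0.5956, -0.272, 0.1129]
ee_rot: [[-0.106, 0.994, -0.002], [0.994, 0.106, 0.006], [0.006, -0.001, -1.0]]
force: [-3.2, 0.7, 6.7]
opening: 0.088
```

View pics/s2.png

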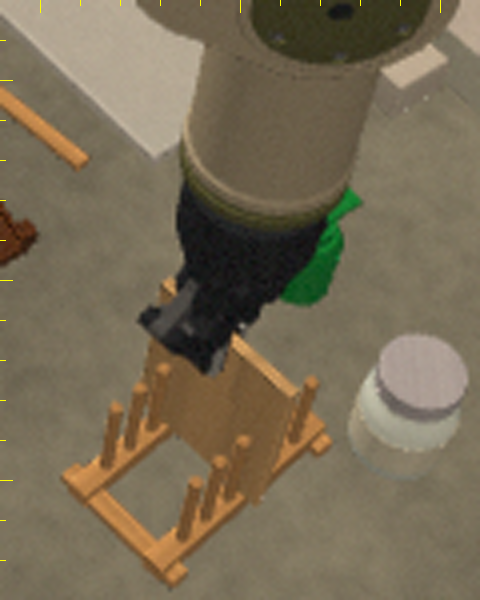

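```bash
python3 -m pendant '[0,0,-1.5,0,0,0,1,0,0,-4,0,0,0,1,0,0,-7,0,0,0,1,0,0,-10,0,0,0,1,0,0,-12,0,0,0,1]' 25
python3 -m pendant '[0,0,-1,0,0,0,1,0,0,-1,0,0,0,1]' 25
python3 - <<'E'
from h import *
s=cam("side");t=cam("top")
crop(s,340,150,460,330,4,"s3.png");crop(t,350,130,490,260,5,"t3.png")
rel([.65,-.05,.28],tool(-6.7,15))
E
```

```text
clock: 4.12
tcp_pos: [0.5963, -0.2733, 0.236]
ee_rot: [[-0.105, 0.994, 0.001], [0.994, 0.105, 0.005], [0.005, 0.002, -1.0]]
force: [0.4, -0.2, 0.1]
opening: 0.092
clock: 4.28
tcp_pos: [0.5973, -0.2744, 0.2492]
ee_rot: [[-0.105, 0.994, 0.006], [0.994, 0.105, 0.003], [0.002, 0.006, -1.0]]
force: [-0.6, -0.2, -0.6]
opening: 0.091
t 4.38 shift cm [21.66  7.71 -3.37] turn [-0.26  -0.035  0.22 ] rows>= 5.6
```

View pics/s3.png

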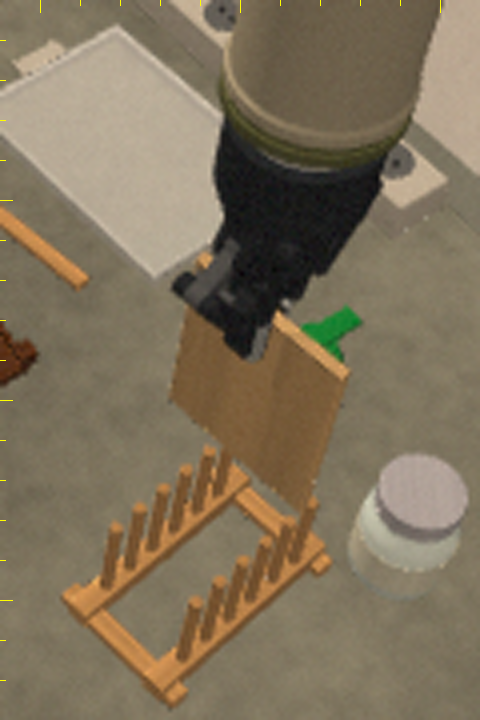

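View pics/t3.png

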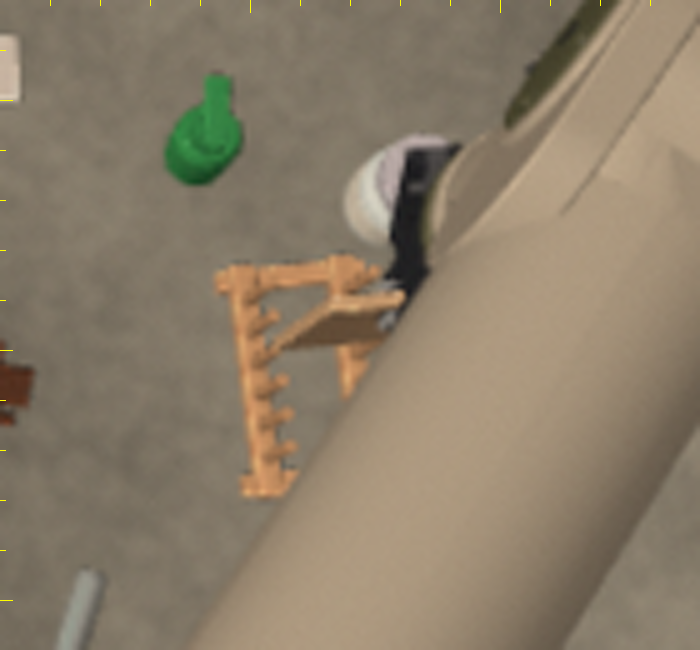

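```bash
cat >> h.py <<'E'
def inplane(c,uv,off=-.004):
    "tool-frame coords (mm) of the point where ray meets plane tool y=off"
    st=monitor.observe();R=np.array(st["ee_rot"]);p=np.array(st["tcp_pos"])
    o,d=ray(c,uv); n=R[:,1]; s=((p-o)@n+off)/(d@n); return R.T@(o+d*s-p)*1000
E
python3 - <<'E'
from h import *
np.set_printoptions(precision=1,suppress=True)
s=cam("side")
S=lambda x,y:(340+x/4-.4,150+y/4-.4)
for n,p in dict(TL=(200,258),TR=(345,377),BL=(172,402),BR=(305,505)).items(): print(n,inplane(s,S(*p)))
E
```

```text
TL [ 37.9  -4.  -41.7]
TR [-60.3  -4.  -43. ]
BL [36.  -4.  90.5]
BR [-62.3  -4.   77.5]
```

```bash
cat >> h.py <<'E'
SEAT=np.array([.585,-.044,.030]);EY=-6.7
def place(up,n=.004,lat=.010,L=.097,tilt=15):
    R=tool(EY,tilt); return SEAT-R[:,2]*(L+up)+R[:,1]*n+R[:,0]*lat, R
E
python3 - <<'E'
from h import *
P,R=place(.10); print(P); rel(P,R); print(place(0)[0])
E
```

```text
[ 0.53936488 -0.02857034  0.22132266]
t 4.43 shift cm [24.88 -3.04  2.44] turn [-0.262 -0.035  0.22 ] rows>= 6.0
[ 0.56507003 -0.03159     0.12473008]
```

```bash
python3 -m pendant '[3,-0.4,0,-0.05,-0.01,0.04,1,7,-1,0.5,-0.1,-0.01,0.09,1,11,-1.5,1,-0.15,-0.02,0.13,1,15,-2,1.5,-0.2,-0.03,0.17,1,19,-2.5,2,-0.25,-0.03,0.21,1]' 25
python3 - <<'E'
from h import *
P,R=place(.10); rel(P,R)
E
```

```text
clock: 4.85
tcp_pos: [0.5493, -0.084, 0.2226]
ee_rot: [[0.106, 0.964, 0.245], [0.994, -0.104, -0.023], [0.003, 0.246, -0.969]]
force: [0.1, -0.7, -0.9]
opening: 0.092
t 4.85 shift cm [ 5.4  -1.56 -0.25] turn [-0.013 -0.005  0.009] rows>= 1.4
```

```bash
python3 -m pendant '[2.5,-0.8,0,-0.01,0,0.01,1,5,-1.5,-0.2,-0.01,0,0.01,1,5.4,-1.6,-0.2,-0.01,0,0.01,1,5.4,-1.6,-0.2,-0.01,0,0.01,1,5.4,-1.6,-0.2,-0.01,0,0.01,1]' 25
python3 - <<'E'
from h import *
P,R=place(.10); rel(P,R)
s=cam("side");t=cam("top")
crop(s,260,110,400,270,5,"s4.png");crop(t,280,140,420,260,5,"t4.png")
E
```

```text
clock: 5.27
tcp_pos: [0.5386, -0.0288, 0.2197]
ee_rot: [[0.115, 0.96, 0.253], [0.993, -0.113, -0.025], [0.004, 0.255, -0.967]]
force: [1.2, -0.9, -1.1]
opening: 0.085
t 5.27 shift cm [ 0.04  0.11 -0.14] turn [-0.004 -0.005  0.   ] rows>= 0.1
```

View pics/s4.png

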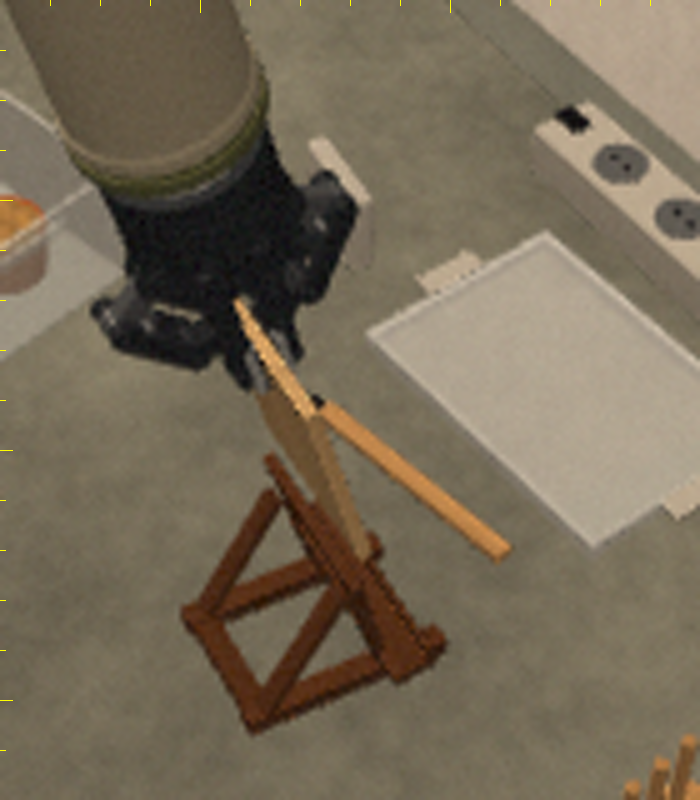

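View pics/t4.png

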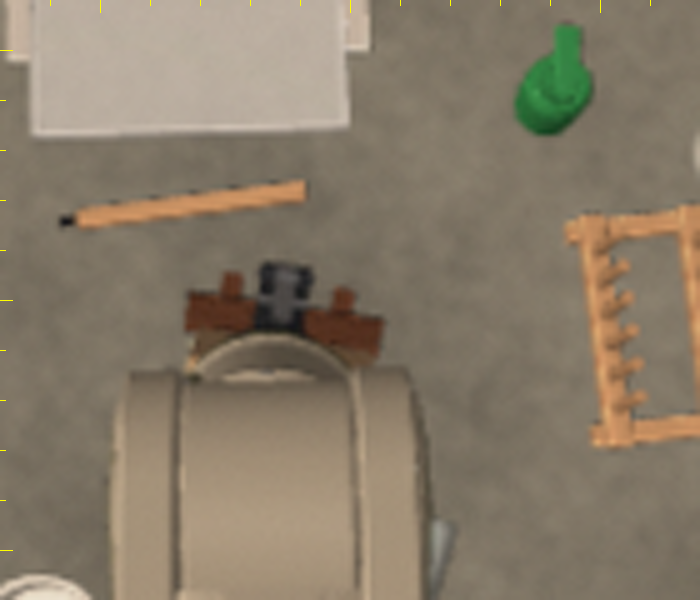

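Run:
```python
from h import *
np.set_printoptions(precision=0,suppress=True)
s=cam("side");st=monitor.observe();R=np.array(st["ee_rot"]);p=np.array(st["tcp_pos"])
for L in(.097,.088):
  for x in (-.06,.04):
    q=[p+R@np.array([x,y,z]) for z in(L-.13,L) for y in(-.004,.004)]
    print(L,x,((proj(s,q)-[260,110])*5+2).tolist())
```

```text
0.097 -0.06 [[310.6496815105184, 424.5833426985548], [325.94015455484436, 415.61516932566315], [366.03885524667686, 565.7812445021876], [379.84924158853585, 557.5627703489591]]
0.097 0.04 [[211.33200470658335, 281.33533669423], [225.90752692894694, 272.9303715245893], [273.0647855740078, 428.813202977891], [286.2896149161015, 421.0681477945404]]
0.088 -0.06 [[306.38457920304813, 413.7107577479058], [321.78934020335345, 404.685692090796], [362.54333952191513, 556.8704871688318], [376.4469051154067, 548.6041044392044]]
0.088 0.04 [[206.6032747999601, 270.0385347834557], [221.2825799774397, 261.58380535568665], [269.1511345281485, 419.4636013964931], [282.4613629142355, 411.6761450092431]]
```

Run:
```python
from h import *
P,R=place(.02,n=.006,L=.094); rel(P,R)
```

```text
t 5.42 shift cm [0.15 0.26 8.2 ] turn [-0.004 -0.004 -0.003] rows>= 2.0
```

```bash
python3 -m pendant '[0,0.3,2,0,0,0,1,0.1,0.3,4,0,0,0,1,0.1,0.3,6,0,0,0,1,0.1,0.3,8.2,0,0,0,1,0.1,0.3,8.2,0,0,0,1]' 25
python3 - <<'E'
from h import *
P,R=place(.02,n=.006,L=.094); rel(P,R); print(monitor.observe()["force"])
s=cam("side");t=cam("top")
crop(s,260,130,380,260,5,"s5.png");crop(t,300,170,380,230,9,"t5.png")
E
```

```text
clock: 5.83
tcp_pos: [0.5612, -0.0334, 0.1375]
ee_rot: [[0.121, 0.961, 0.248], [0.993, -0.117, -0.029], [0.002, 0.25, -0.968]]
force: [-0.8, 0.3, -1.5]
opening: 0.092
t 5.83 shift cm [ 0.23  0.22 -0.37] turn [-0.009 -0.001 -0.004] rows>= 0.1
[-0.7912321   0.30508211 -1.52556166]
```

View pics/s5.png

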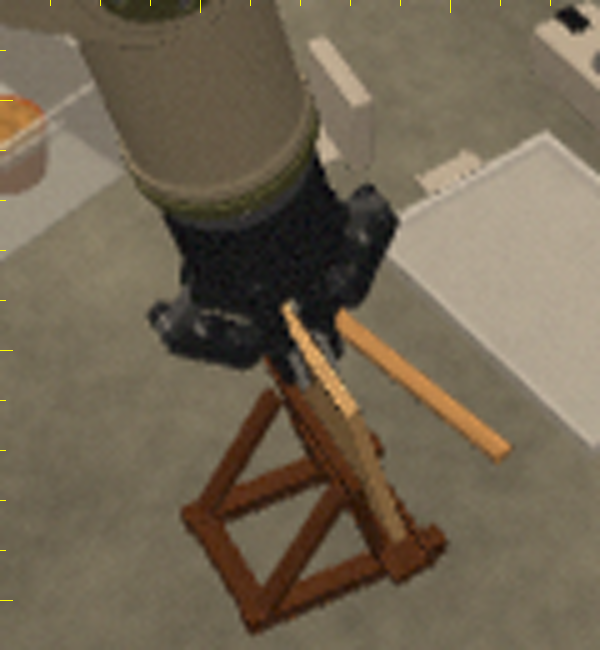

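View pics/t5.png

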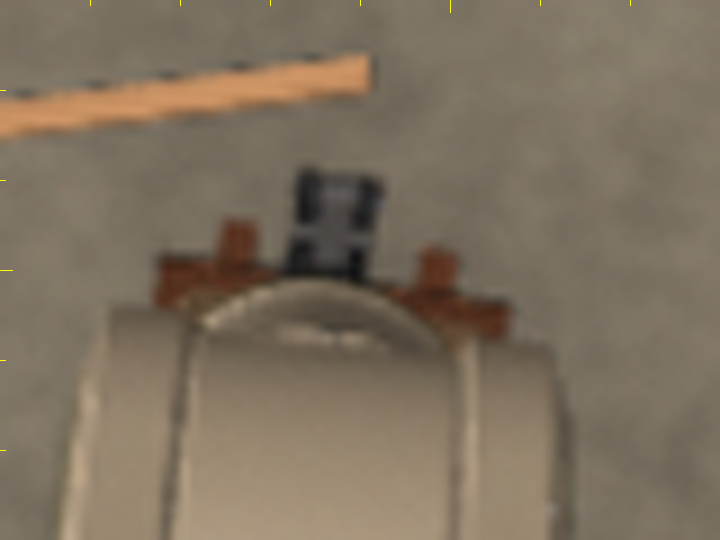

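```bash
python3 -m pendant '[0.1,0.1,0.4,0,0,0,1,0.2,0.1,0.8,0,0,0,1,0.2,0.1,1,0,0,0,1,0.2,0.1,1.0,0,0,0,1]' 25
python3 - <<'E'
from h import *
np.set_printoptions(precision=1,suppress=True)
P,R=place(0,n=.005,L=.094); rel(P,R); print(monitor.observe()["force"])
s=cam("side");st=monitor.observe();R=np.array(st["ee_rot"]);p=np.array(st["tcp_pos"])
crop(s,300,180,370,260,8,"s6.png")
pts=[SEAT+tool(EY,15)@np.array([x,y,0]) for x in(-.05,.05) for y in(-.004,.004,.012)]+[p+R@np.array([-.06,y,.094]) for y in(-.004,.004)]+[SEAT+tool(EY,15)@np.array([-.062,.012,-.008])]
print((proj(s,pts)-[300,180])*8)
E
```

```text
clock: 6.27
tcp_pos: [0.5663, -0.0316, 0.132]
ee_rot: [[0.121, 0.96, 0.252], [0.993, -0.117, -0.028], [0.003, 0.254, -0.967]]
force: [0.0, -0.3, -1.3]
opening: 0.089
t 6.27 shift cm [-0.  -0.2  1. ] turn [-0. -0. -0.] rows>= 0.2
[ 0.  -0.3 -1.3]
[[310.6 489.2]
 [331.1 476.8]
 [351.6 464.3]
 [168.8 278.7]
 [188.5 266.9]
 [208.2 255.2]
 [321.1 465.4]
 [341.9 453. ]
 [365.6 479.6]]
```

View pics/s6.png

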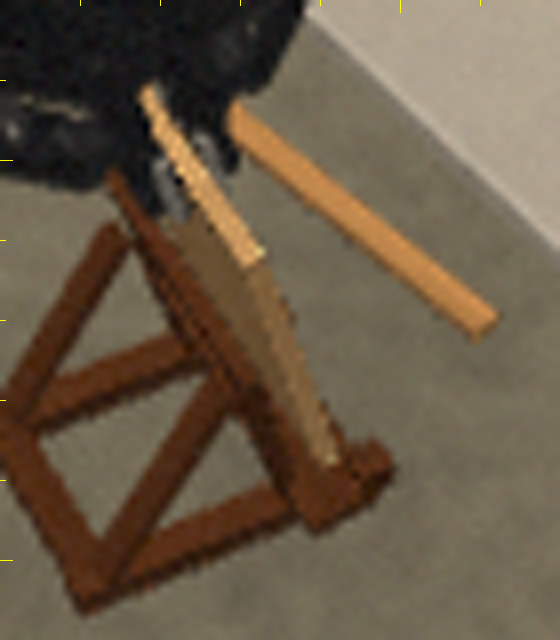

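```bash
python3 -m pendant '[0,-0.1,0.3,0,0,0,1,0,-0.1,0.6,0,0,0,1,0,-0.1,0.6,0,0,0,1]' 25; python3 -m pendant '[0,0,0.2,0,0,0,1,0,0,0.4,0,0,0,1,0,0,0.4,0,0,0,1]' 25
python3 - <<'E'
from h import *
P,R=place(0,n=.005,L=.094); rel(P,R); print(monitor.observe()["force"])
s=cam("side")
crop(s,300,180,370,260,8,"s7.png")
E
```

```text
clock: 6.57
tcp_pos: [0.5666, -0.0316, 0.1255]
ee_rot: [[0.12, 0.96, 0.252], [0.993, -0.117, -0.028], [0.003, 0.253, -0.967]]
force: [-0.9, -0.1, -1.3]
opening: 0.091
clock: 6.82
tcp_pos: [0.5692, -0.0321, 0.1253]
ee_rot: [[0.121, 0.959, 0.255], [0.993, -0.118, -0.026], [0.005, 0.257, -0.966]]
force: [-19.9, 0.4, 36.8]
opening: 0.09
t 6.82 shift cm [ 0.   -0.32  0.25] turn [-0.002 -0.004 -0.006] rows>= 0.1
[-19.94403812   0.42047885  36.83654913]
```

View pics/s7.png

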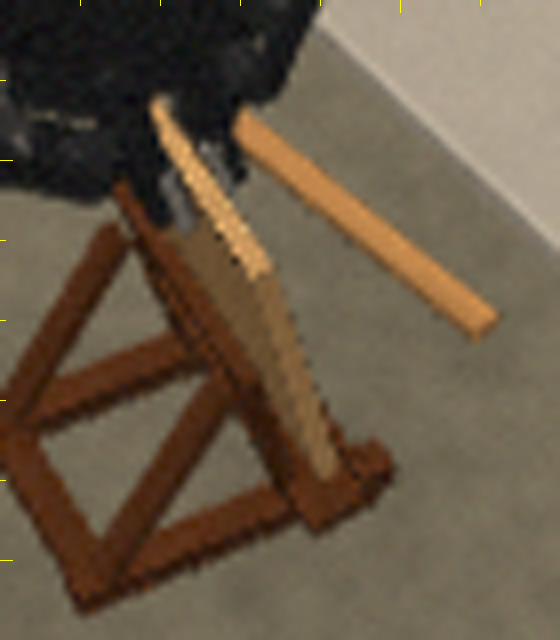

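```bash
python3 -m pendant '[0,-0.1,-0.15,0,0,0,1,0,-0.3,-0.1,0,0,0,1,0,-0.3,-0.1,0,0,0,1]' 20
python3 - <<'E'
from h import *
P,R=place(0,n=.0,L=.097); rel(P,R); print(monitor.observe()["force"])
E
```

```text
clock: 7.12
tcp_pos: [0.5656, -0.0317, 0.1253]
ee_rot: [[0.121, 0.959, 0.255], [0.993, -0.119, -0.026], [0.006, 0.257, -0.967]]
force: [0.1, 0.4, -0.6]
opening: 0.089
t 7.12 shift cm [ 0.   -0.47  0.04] turn [-0.002 -0.004 -0.006] rows>= 0.1
[ 0.13295059  0.35107209 -0.63085726]
```

```bash
python3 -m pendant '[0,-0.2,0,0,0,0,1,0,-0.4,0,0,0,0,1,0,-0.4,0,0,0,0,1]' 20
python3 - <<'E'
from h import *
P,R=place(0,n=.0,L=.097); rel(P,R); print(monitor.observe()["force"])
s=cam("side")
crop(s,300,180,370,260,8,"s8.png")
E
```

```text
clock: 7.37
tcp_pos: [0.5612, -0.0312, 0.1236]
ee_rot: [[0.121, 0.959, 0.254], [0.993, -0.118, -0.026], [0.005, 0.256, -0.967]]
force: [-0.6, 0.3, -0.4]
opening: 0.087
t 7.37 shift cm [ 0.01  0.   -0.  ] turn [-0.003 -0.004 -0.006] rows>= 0.1
[-0.60794411  0.27473356 -0.4175341 ]
```

View pics/s8.png

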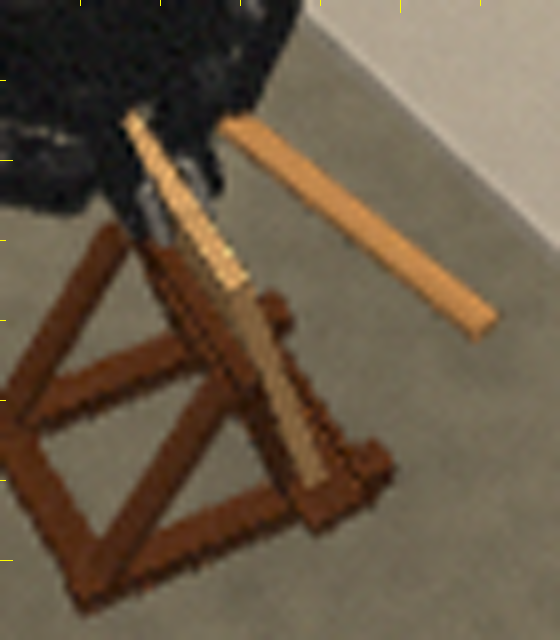

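```bash
python3 -m pendant '[0,-0.15,0,0,0,0,1,0,-0.2,0,0,0,0,1,0,-0.2,0,0,0,0,1]' 20; python3 -m pendant '[0,0,0.2,0,0,0,1,0,0,0.3,0,0,0,1,0,0,0.3,0,0,0,1]' 20
```

```text
clock: 7.67
tcp_pos: [0.5606, -0.0311, 0.124]
ee_rot: [[0.121, 0.959, 0.257], [0.993, -0.118, -0.026], [0.006, 0.258, -0.966]]
force: [4.9, -0.7, -1.7]
opening: 0.085
clock: 7.92
tcp_pos: [0.5623, -0.0312, 0.1234]
ee_rot: [[0.121, 0.958, 0.259], [0.993, -0.119, -0.025], [0.007, 0.26, -0.966]]
force: [-12.9, 0.5, 25.7]
opening: 0.086
```

```bash
python3 -m pendant '[0,0,-0.1,0,0,0,1,0,0,-0.1,0,0,0,1]' 20; python3 -m pendant '[0,0,0,0,0,0,0.7,0,0,0,0,0,0,0.4,0,0,0,0,0,0,0.2,0,0,0,0,0,0,0.2]'
python3 - <<'E'
from h import *
s=cam("side")
crop(s,300,180,370,260,8,"s9.png")
E
```

```text
clock: 8.08
tcp_pos: [0.562, -0.0313, 0.1248]
ee_rot: [[0.122, 0.958, 0.259], [0.993, -0.119, -0.024], [0.008, 0.26, -0.966]]
force: [-0.2, -0.4, -1.5]
opening: 0.085
clock: 8.42
tcp_pos: [0.5617, -0.0313, 0.1244]
ee_rot: [[0.122, 0.958, 0.259], [0.993, -0.119, -0.024], [0.007, 0.26, -0.966]]
force: [0.1, 0.3, 0.8]
opening: 0.398
```

View pics/s9.png

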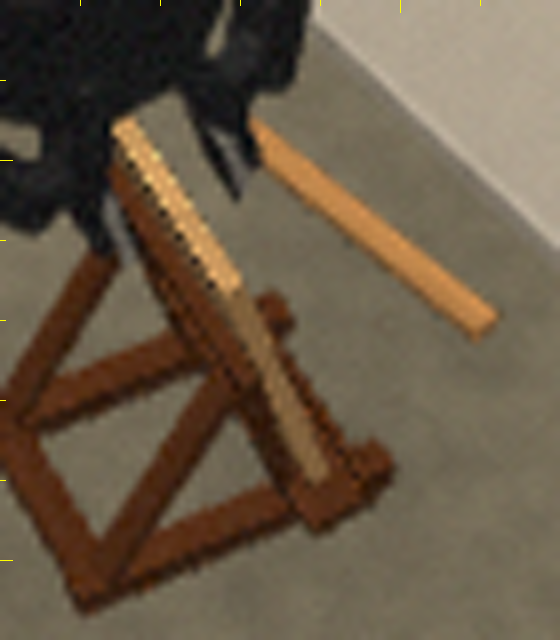

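The board leans on the easel's back with its top edge from (314,195) to (330,216), and both fingers are clear of it. I'm retreating along the tool axis.

```bash
python3 -m pendant '[0,0,-1,0,0,0,0.2,0,0,-3,0,0,0,0,0,0,-6,0,0,0,-1,0,0,-9,0,0,0,-1,0,0,-12,0,0,0,-1]'
python3 - <<'E'
from h import *
rel([.5,.25,.26],tool(11.7))
E
```

```text
clock: 8.88
tcp_pos: [0.53, -0.0289, 0.2421]
ee_rot: [[0.123, 0.958, 0.259], [0.992, -0.12, -0.025], [0.007, 0.26, -0.966]]
force: [0.3, 0.9, -0.1]
opening: 0.901
t 8.88 shift cm [27.33 -5.76 -3.21] turn [ 0.262  0.036 -0.326] rows>= 6.7
```

```bash
python3 -m pendant '[0,0,-3,0,0,0,-1,6,-1.5,-4.5,0.08,0,-0.09,-1,12,-2.5,-5,0.16,0.02,-0.18,-1,20,-4,-5,0.24,0.03,-0.28,-1,24,-5,-4,0.26,0.036,-0.326,-1]'
python3 - <<'E'
from h import *
rel([.5,.25,.26],tool(11.7))
s=cam("side");t=cam("top")
crop(s,300,180,370,260,8,"s10.png");crop(t,310,180,370,240,10,"t10.png")
crop(t,180,200,250,265,10,"t10c.png");crop(s,195,110,265,190,8,"s10c.png")
E
```

```text
clock: 9.3
tcp_pos: [0.5068, 0.1382, 0.2794]
ee_rot: [[-0.207, 0.978, 0.0], [0.978, 0.207, 0.001], [0.0, 0.001, -1.0]]
force: [0.7, -0.3, -0.9]
opening: 0.999
t 9.3 shift cm [11.08  1.65  1.94] turn [ 0.001 -0.     0.004] rows>= 2.7
```

View pics/s10.png

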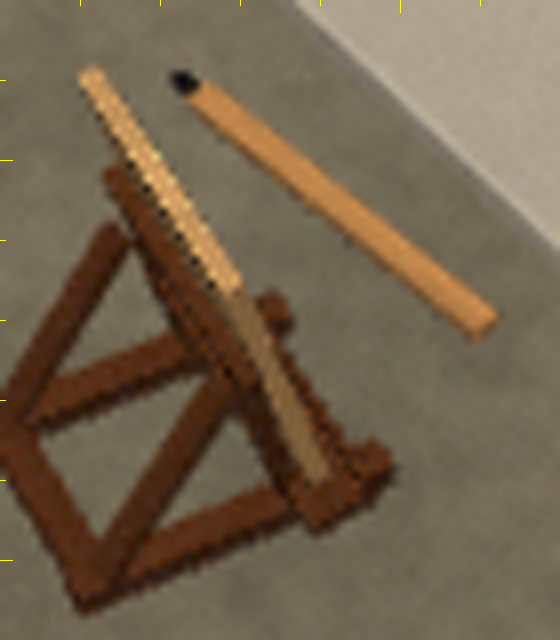

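View pics/t10.png

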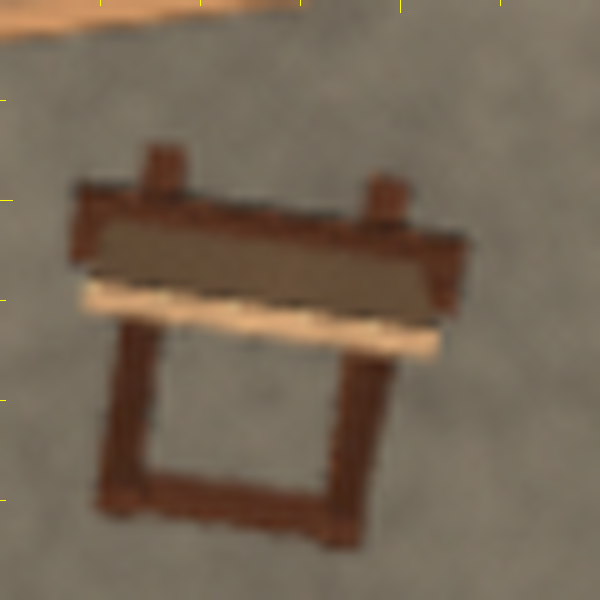

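View pics/t10c.png

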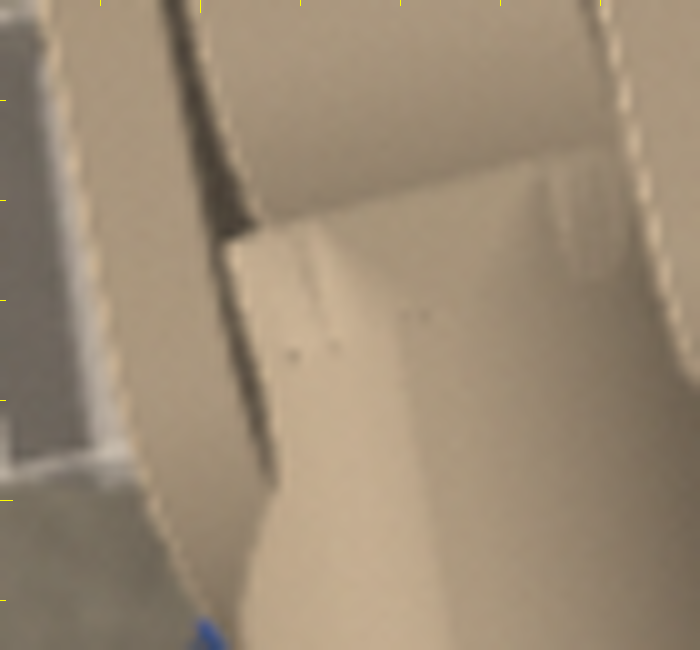

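View pics/s10c.png

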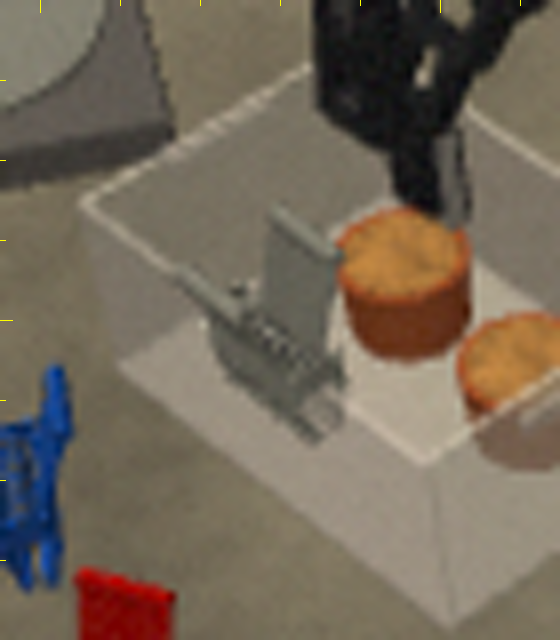

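Run:
```python
from h import *
np.set_printoptions(precision=4,suppress=True)
s=cam("side");t=cam("top")
A=lambda x,y:(160+x/4-.4,170+y/4-.4); B=lambda x,y:(195+x/8-.45,110+y/8-.45)
print("far roll +y",tri(t,A(190,243),s,B(275,212)))
print("far roll -y",tri(t,A(240,240),s,B(341,255)))
print("near roll +y",tri(t,A(197,312),s,B(180,266)))
for z in(.13,.135,.14):
  f=(onz(t,A(190,243),z)+onz(t,A(240,240),z))/2;n=(onz(t,A(196,312),z)+onz(t,A(247,307),z))/2
  print(z,f,n,(f+n)/2,np.linalg.norm(f-n))
  f=(onz(s,B(275,212),z)+onz(s,B(341,255),z))/2; print("  side far",f, onz(s,B(180,266),z))
T=lambda x,y:(310+x/10-.45,180+y/10-.45);S=lambda x,y:(300+x/8-.45,180+y/8-.45)
for a,b in(((80,297),(92,72)),((440,343),(230,284))): print("board top",onz(t,T(*a),.1556),onz(s,S(*b),.1556),tri(t,T(*a),s,S(*b)))
```

```text
far roll +y (array([0.4892, 0.3286, 0.1291]), np.float64(7.594195372495075))
far roll -y (array([0.4938, 0.2905, 0.1346]), np.float64(2.8487603276423723))
near roll +y (array([0.4432, 0.3177, 0.1347]), np.float64(1.1778495588325986))
0.13 [0.494  0.3089 0.13  ] [0.4459 0.3015 0.13  ] [0.4699 0.3052 0.13  ] 0.04869527298072522
  side far [0.4899 0.3126 0.13  ] [0.4443 0.3229 0.13  ]
0.135 [0.4937 0.3075 0.135 ] [0.4458 0.3001 0.135 ] [0.4697 0.3038 0.135 ] 0.04847053572247719
  side far [0.4879 0.3074 0.135 ] [0.4425 0.3176 0.135 ]
0.14 [0.4933 0.3061 0.14  ] [0.4457 0.2987 0.14  ] [0.4695 0.3024 0.14  ] 0.0482457984642293
  side far [0.4859 0.3021 0.14  ] [0.4408 0.3123 0.14  ]
board top [0.556  0.0123 0.1556] [0.5564 0.0095 0.1556] (array([0.5571, 0.012 , 0.1526]), np.float64(1.5798614766004462))
board top [ 0.545  -0.0889  0.1556] [ 0.5432 -0.085   0.1556] (array([ 0.5431, -0.0878,  0.1592]), np.float64(3.296075086454776))
```

Run:
```python
from h import *
rel([.469,.303,.20],tool(12))
```

```text
t 9.5 shift cm [16.96 -0.23  7.68] turn [ 0.001  0.002 -0.003] rows>= 4.5
```

```bash
python3 -m pendant '[4,0,1.5,0,0,0,-1,8,-0.1,3.5,0,0,0,-1,12,-0.2,5.5,0,0,0,-1,16,-0.2,7.5,0,0,0,-1,17,-0.2,7.7,0,0,0,-1]' 
python3 -m pendant '[0.8,0,0,0,0,0,-1]'
python3 - <<'E'
from h import *
rel([.469,.303,.20],tool(12))
s=cam("side");t=cam("top")
crop(s,195,80,265,190,7,"s11.png")
E
```

```text
clock: 9.92
tcp_pos: [0.4668, 0.3058, 0.1979]
ee_rot: [[-0.206, 0.978, -0.001], [0.978, 0.206, -0.002], [-0.002, -0.001, -1.0]]
force: [-1.1, 0.8, -0.7]
opening: 1.001
clock: 10.0
tcp_pos: [0.4635, 0.3151, 0.1966]
ee_rot: [[-0.208, 0.978, -0.002], [0.978, 0.208, -0.003], [-0.003, -0.003, -1.0]]
force: [-0.8, 0.5, 0.8]
opening: 1.002
t 10.0 shift cm [-1.3   0.29 -0.34] turn [-0.003  0.003  0.   ] rows>= 0.3
```

View pics/s11.png

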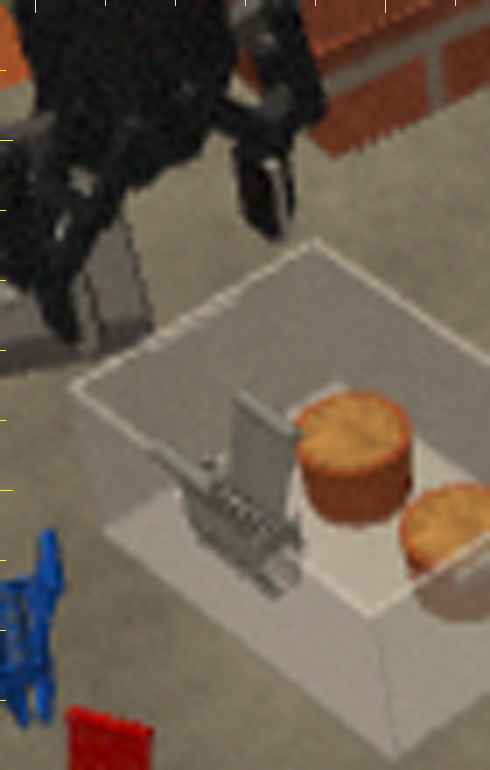

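Run:
```python
from h import *
np.set_printoptions(precision=4,suppress=True)
s=cam("side")
S=lambda x,y:(195+x/7-.43,80+y/7-.43)
for z in(.132,.136,.14):
  P=[onz(s,S(*p),z) for p in((240,392),(298,433),(152,450),(210,491))]; print(z,np.mean(P,0),np.linalg.norm(P[0]-P[1]),np.linalg.norm(P[0]-P[2]),P[1]-P[0],P[0]-P[2])
rel([.468,.305,.116],tool(12))
```

```text
0.132 [0.4668 0.3062 0.132 ] 0.0361821351590762 0.04694783258306434 [ 0.0081 -0.0353  0.    ] [0.0456 0.0111 0.    ]
0.136 [0.4653 0.302  0.136 ] 0.036021191823669946 0.04673900187882865 [ 0.008  -0.0351  0.    ] [0.0454 0.0111 0.    ]
0.14 [0.4638 0.2978 0.14  ] 0.03586024848826349 0.04653017117459278 [ 0.008 -0.035  0.   ] [0.0452 0.011  0.    ]
t 10.15 shift cm [-0.72  0.04  8.3 ] turn [ 0.     0.003 -0.003] rows>= 2.0
```

```bash
python3 -m pendant '[-0.8,0,2,0,0,0,-1,-0.8,0,4.5,0,0,0,-1,-0.8,0,5.5,0,0,0,-1,-0.8,0,5.5,0,0,0,-1]' 30
python3 - <<'E'
from h import *
rel([.468,.3035,.116],tool(12.5))
s=cam("side")
crop(s,195,80,265,190,7,"s12.png")
E
```

```text
clock: 10.48
tcp_pos: [0.4677, 0.3011, 0.1427]
ee_rot: [[-0.201, 0.98, -0.001], [0.98, 0.201, -0.005], [-0.004, -0.002, -1.0]]
force: [-0.1, 0.5, 1.2]
opening: 0.999
t 10.48 shift cm [0.24 0.08 2.67] turn [-0.002  0.004 -0.016] rows>= 0.6
```

View pics/s12.png

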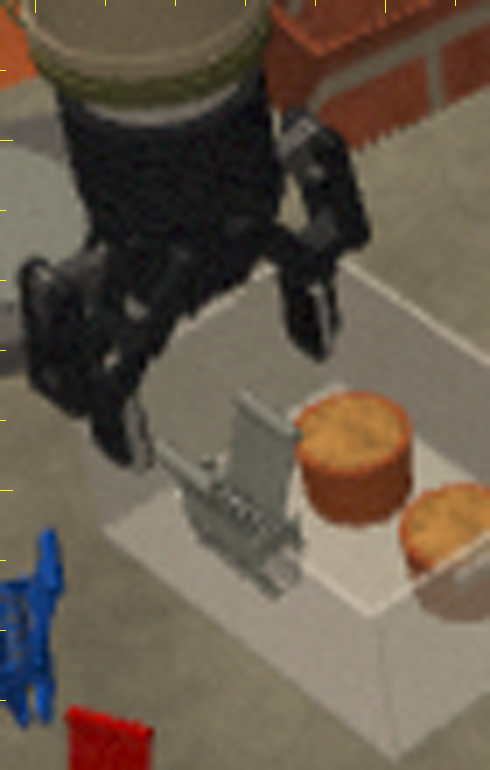

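```bash
python3 -m pendant '[0.2,0,1.3,0,0,-0.01,-1,0.2,0.1,2.6,0,0,-0.01,-1,0.2,0.1,2.6,0,0,-0.01,-1]' 30
python3 -m pendant '[0,0,0,0,0,0,0,0,0,0,0,0,0,0,0,0,0,0,0,0,0]' 30
python3 - <<'E'
from h import *
rel([.468,.3035,.116],tool(12.5))
s=cam("side")
crop(s,195,80,265,190,7,"s13.png")
E
```

```text
clock: 10.78
tcp_pos: [0.4689, 0.3036, 0.118]
ee_rot: [[-0.211, 0.977, -0.0], [0.977, 0.211, -0.004], [-0.004, -0.001, -1.0]]
force: [-0.5, -0.4, -0.6]
opening: 0.998
clock: 11.03
tcp_pos: [0.4697, 0.3038, 0.1195]
ee_rot: [[-0.211, 0.978, 0.001], [0.978, 0.211, -0.003], [-0.003, 0.001, -1.0]]
force: [-1.5, -0.1, 1.9]
opening: 0.605
t 11.03 shift cm [ 0.   -0.17  0.35] turn [ 0.     0.003 -0.006] rows>= 0.1
```

View pics/s13.png

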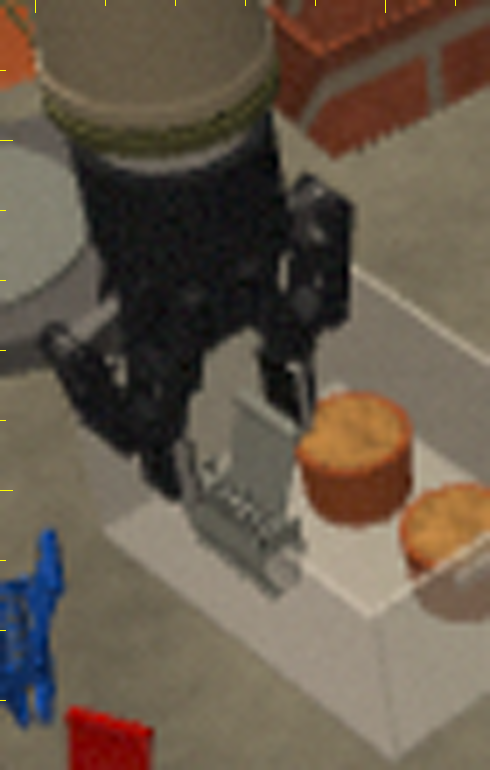

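```bash
python3 -m pendant '[0,-0.1,0.3,0,0,0,0.1,0,-0.1,0.3,0,0,0,0.3,0,-0.1,0.3,0,0,0,0.6,0,-0.1,0.3,0,0,0,1]' 30
python3 -m pendant '[0,0,0,0,0,0,1,0,0,0,0,0,0,1,0,0,0,0,0,0,1]' 30
python3 - <<'E'
from h import *
s=cam("side")
crop(s,195,80,265,190,7,"s14.png")
E
```

```text
clock: 11.42
tcp_pos: [0.4731, 0.3053, 0.1216]
ee_rot: [[-0.21, 0.978, 0.011], [0.978, 0.21, 0.003], [0.001, 0.011, -1.0]]
force: [2.5, 0.1, 16.2]
opening: 0.271
clock: 11.67
tcp_pos: [0.4732, 0.3054, 0.122]
ee_rot: [[-0.21, 0.978, 0.011], [0.978, 0.21, 0.004], [0.001, 0.012, -1.0]]
force: [1.9, 0.6, 2.8]
opening: 0.266
```

View pics/s14.png

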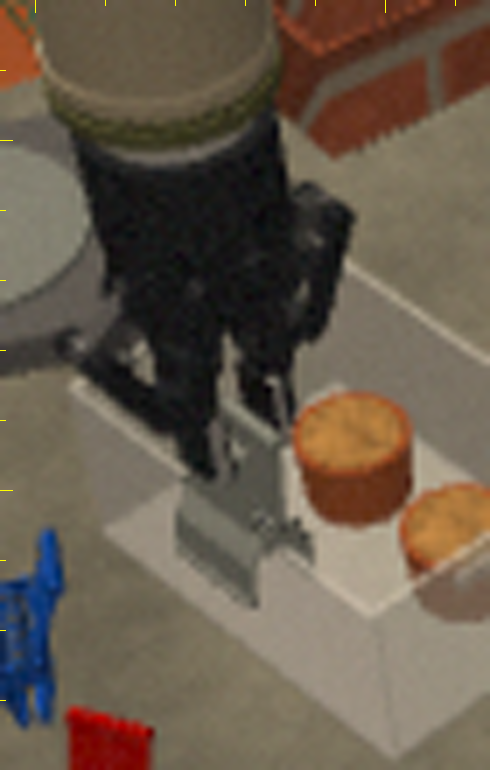

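```bash
python3 -m pendant '[0,0,-0.8,0,0,0,1,0,0,-2,0,0,0,1,0,0,-4,0,0,0,1,0,0,-6.5,0,0,0,1,0,0,-9,0,0,0,1]' 30
python3 -m pendant '[0,0,0,0,0,0,1,0,0,0,0,0,0,1]' 30
python3 - <<'E'
from h import *
s=cam("side")
crop(s,195,60,275,170,7,"s15.png")
E
```

```text
clock: 12.13
tcp_pos: [0.4718, 0.3048, 0.2133]
ee_rot: [[-0.21, 0.978, 0.01], [0.978, 0.21, 0.003], [0.001, 0.011, -1.0]]
force: [0.6, 0.1, -1.7]
opening: 0.269
clock: 12.3
tcp_pos: [0.4725, 0.3053, 0.2159]
ee_rot: [[-0.21, 0.978, 0.013], [0.978, 0.21, 0.005], [0.003, 0.014, -1.0]]
force: [-0.2, 0.3, -0.7]
opening: 0.271
```

View pics/s15.png

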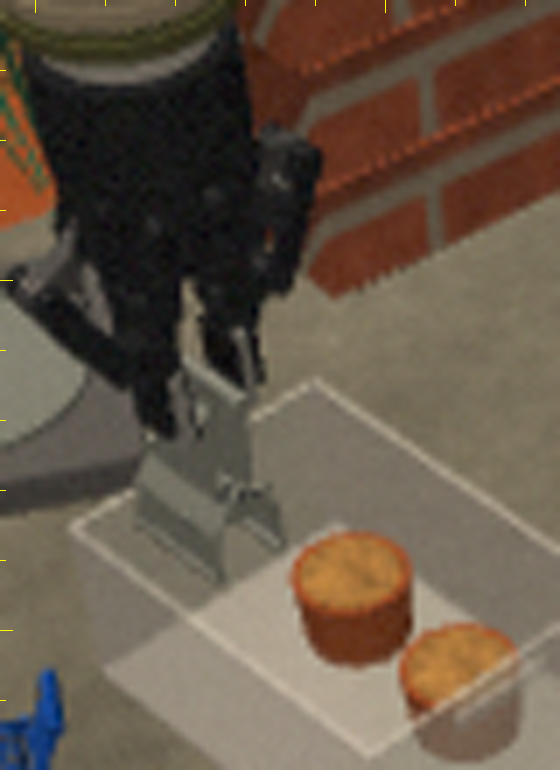

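Run:
```python
from h import *
np.set_printoptions(precision=1,suppress=True)
s=cam("side")
S=lambda x,y:(195+x/7-.43,60+y/7-.43)
for n,p,o in(("near +y",(138,520),-.0125),("near -y",(220,582),-.0125),("far -y",(285,547),.0125),("farroll+y",(180,362),.0125),("farroll-y",(246,398),.0125)): print(n,inplane(s,S(*p),o))
```

```text
near +y [ 46.3 -12.5  70.3]
near -y [ -5.9 -12.5  71.1]
far -y [-18.7  12.5  60.7]
farroll+y [30.4 12.5 -5.9]
farroll-y [-11.2  12.5 -11.8]
```

Run:
```python
from h import *
np.set_printoptions(precision=1,suppress=True)
s=cam("side");st=monitor.observe();R=np.array(st["ee_rot"]);p=np.array(st["tcp_pos"])
S=lambda x,y:(195+x/7-.43,60+y/7-.43)
for zl in(46,50,54,58):
  for n,q,z in(("near +y",(138,520),zl),("near -y",(220,582),zl),("far -y",(285,547),zl),("farroll+y",(180,362),zl-69-4),("farroll-y",(246,398),zl-69-4)): 
    P=onz(s,S(*q),p[2]-z/1000); print(zl,n,R.T@(P-p)*1000)
```

```text
46 near +y [ 22.5 -25.9  45.8]
46 near -y [-28.9 -26.3  45.8]
46 far -y [-31.7   4.3  46. ]
46 farroll+y [  8.5  -0.7 -27. ]
46 farroll-y [-26.    3.2 -27. ]
50 near +y [ 26.6 -23.6  49.8]
50 near -y [-25.1 -24.   49.8]
50 far -y [-28.    6.7  50.1]
50 farroll+y [ 12.8   2.  -23. ]
50 farroll-y [-21.9   5.8 -22.9]
54 near +y [ 30.6 -21.3  53.8]
54 near -y [-21.4 -21.7  53.8]
54 far -y [-24.2   9.2  54.1]
54 farroll+y [ 17.1   4.6 -19. ]
54 farroll-y [-17.7   8.5 -18.9]
58 near +y [ 34.6 -19.   57.8]
58 near -y [-17.6 -19.4  57.8]
58 far -y [-20.5  11.6  58.1]
58 farroll+y [ 21.5   7.2 -14.9]
58 farroll-y [-13.6  11.1 -14.9]
```

```bash
cat >> h.py <<'E'
BT=np.array([.550,-.038,.1556])
def clipose(depth,zl=.054,n=0,lat=0):
    "mouth depth below top edge"
    R=tool(-6.9,15); return BT-R[:,2]*(zl-depth)+R[:,1]*n+R[:,0]*lat, R
E
python3 - <<'E'
from h import *
P,R=clipose(-.035); print(P); rel(P,R)
E
```

```text
[ 0.52713194 -0.03523266  0.2415674 ]
t 12.45 shift cm [-34.39  -1.64  -2.92] turn [-0.25  -0.045  0.33 ] rows>= 8.3
```

```bash
python3 -m pendant '[-1,0,-2.5,0,0,0,1,-3.5,0,-5,-0.03,0,0.04,1,-6.5,-0.3,-6.5,-0.06,-0.01,0.08,1,-10,-0.5,-7,-0.09,-0.02,0.12,1,-13.5,-0.7,-7,-0.12,-0.02,0.16,1]' 30
python3 - <<'E'
from h import *
P,R=clipose(-.035); rel(P,R)
E
```

```text
clock: 12.87
tcp_pos: [0.4923, 0.1703, 0.2831]
ee_rot: [[-0.05, 0.99, 0.132], [0.999, 0.051, -0.002], [-0.009, 0.132, -0.991]]
force: [0.8, 0.2, -0.1]
opening: 0.268
t 12.87 shift cm [-20.66   1.85   4.62] turn [-0.129 -0.025  0.17 ] rows>= 5.1
```

```bash
python3 -m pendant '[-4,0.3,0.4,-0.03,0,0.04,1,-8,0.7,0.8,-0.06,-0.01,0.08,1,-12,1,1.2,-0.09,-0.02,0.12,1,-16,1.4,2,-0.12,-0.02,0.16,1,-19,1.7,3,-0.129,-0.025,0.17,1]' 30
python3 - <<'E'
from h import *
P,R=clipose(-.035); rel(P,R)
E
```

```text
clock: 13.28
tcp_pos: [0.5219, -0.0225, 0.2566]
ee_rot: [[0.126, 0.958, 0.258], [0.992, -0.121, -0.032], [0.001, 0.26, -0.966]]
force: [1.3, -0.7, 0.0]
opening: 0.273
t 13.28 shift cm [-1.2   0.27  1.63] turn [ 0.002  0.001 -0.005] rows>= 0.5
```

```bash
python3 -m pendant '[-0.6,0.1,0.8,0,0,0,1,-1.2,0.3,1.3,0,0,0,1,-1.2,0.3,1.3,0,0,0,1]' 30
python3 - <<'E'
from h import *
P,R=clipose(-.035); rel(P,R)
s=cam("side");t=cam("top")
crop(s,270,130,360,260,6,"s16.png");crop(t,290,170,380,240,8,"t16.png")
E
```

```text
clock: 13.53
tcp_pos: [0.5259, -0.0359, 0.2432]
ee_rot: [[0.127, 0.959, 0.255], [0.992, -0.122, -0.033], [-0.0, 0.258, -0.966]]
force: [-0.4, 0.2, -0.9]
opening: 0.268
t 13.53 shift cm [0.08 0.07 0.19] turn [-0.001  0.002 -0.006] rows>= 0.1
```

View pics/s16.png

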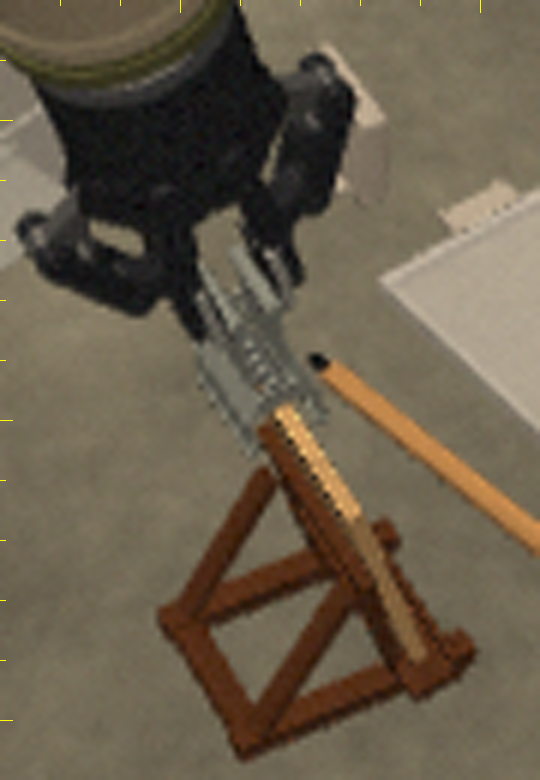

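View pics/t16.png

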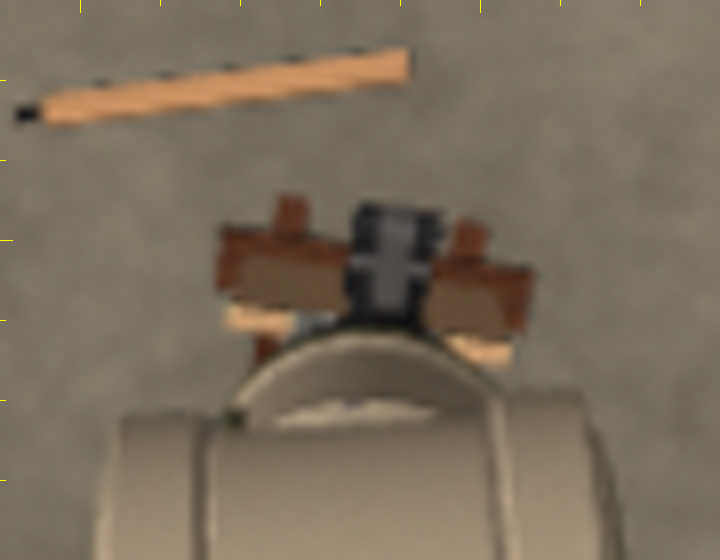

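Run:
```python
from h import *
np.set_printoptions(precision=0,suppress=True)
s=cam("side");st=monitor.observe();R=np.array(st["ee_rot"]);p=np.array(st["tcp_pos"])
f=lambda q:((proj(s,[q])[0]-[270,130])*6+2.5)
for zl in(.05,.054,.058,.062):
  print(zl,"near-y",f(p+R@[-.0265,-.0135,zl]),"near+y",f(p+R@[.0265,-.0135,zl]),"far-y",f(p+R@[-.0265,.0135,zl]),"farroll -y",f(p+R@[-.018,.0125,zl-.069]),"+y",f(p+R@[.018,.0125,zl-.069]))
B=tool(-6.9,15)
print("board top -y end near/far",f(BT+B@[-.05,-.004,0]),f(BT+B@[-.05,.004,0]),"mid",f(BT),"obs -y end (345,517)/(360,510)")
```

```text
0.05 near-y [277. 435.] near+y [217. 346.] far-y [335. 400.] farroll -y [284. 289.] +y [241. 227.]
0.054 near-y [279. 440.] near+y [219. 351.] far-y [337. 406.] farroll -y [286. 295.] +y [243. 234.]
0.058 near-y [281. 445.] near+y [222. 356.] far-y [339. 411.] farroll -y [289. 301.] +y [246. 240.]
0.062 near-y [284. 451.] near+y [224. 362.] far-y [341. 417.] farroll -y [291. 307.] +y [248. 246.]
board top -y end near/far [349. 521.] [366. 511.] mid [300. 432.] obs -y end (345,517)/(360,510)
```

Run:
```python
from h import *
s=cam("side")
im=s["image"].astype(float); s["image"]=np.clip(im*1.6,0,255).astype(np.uint8)
crop(s,295,160,335,210,14,"s17.png")
```

```text
(no output)
```

View pics/s17.png

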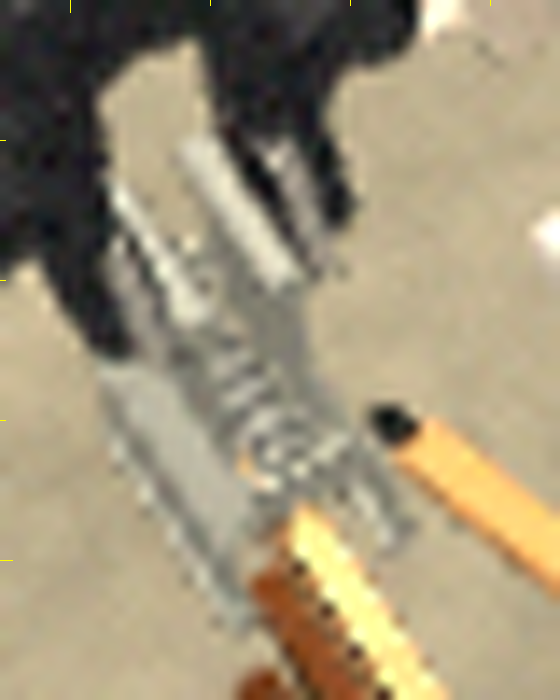

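Run:
```python
from h import *
from scipy.optimize import least_squares
np.set_printoptions(precision=1,suppress=True)
s=cam("side");st=monitor.observe();R=np.array(st["ee_rot"]);p=np.array(st["tcp_pos"])
f=lambda q:((proj(s,[p+R@(np.array(q)/1000)])[0]-[295,160])*14+6.5)
obs=np.array([(290,280),(195,310),(195,145),(115,185),(240,620),(105,395),(400,545)],float)
def model(v):
    dx,yr,zr,th,phi=v; c,sn=np.cos(th),np.sin(th)
    def pt(x,y,z): # clip coords rel. roll level, z down
        x,z=x+phi*z,z-phi*x
        return [dx+x, yr+y*c-z*sn, zr+y*sn+z*c]
    return np.array([f(pt(*a)) for a in((-18,8.5,-4),(-18,-8.5,-4),(18,8.5,-4),(18,-8.5,-4),(-26.5,-13.5,69),(26.5,-13.5,69),(-26.5,13.5,69))])
for fixed in (False,True):
    g=(lambda v:(model(v)-obs).ravel()/14) if not fixed else (lambda v:(model([v[0],0,v[2],v[3],v[4]])-obs).ravel()/14)
    r=least_squares(g,[0,0,-15,0,0]); v=r.x; print("dx,yr,zr",v[:3],"th deg",np.degrees(v[3:]),"rms px",np.sqrt(np.mean(r.fun**2)))
    print(r.fun.reshape(-1,2).tolist() if 0 else "", "mouth tool:",v[0]+69*v[4],(0 if fixed else v[1])-69*np.sin(v[3]),v[2]+69*np.cos(v[3]))
```

```text
dx,yr,zr [20.   2.3 12.6] th deg [6.9 2.4] rms px 0.6051987535009151
 mouth tool: 22.901857555725122 -5.933768659143677 81.07290776950624
dx,yr,zr [  7.1 217.5  -4.3] th deg [6.4 3. ] rms px 0.6279273875363603
 mouth tool: 10.739566313848973 -7.689326622830839 64.25811304814808
```

Run:
```python
from h import *
np.set_printoptions(precision=0,suppress=True)
s=cam("side");t=cam("top");st=monitor.observe();R=np.array(st["ee_rot"]);p=np.array(st["tcp_pos"])
f=lambda q:((proj(s,[p+R@(np.array(q,float)/1000)])[0]-[295,160])*14+6.5)
for q in([-11,-12.5,0],[11,-12.5,0],[-11,12.5,0],[11,12.5,0],[-11,-22,0],[-11,22,0]): print(q,f(q))
for zr in(-19,-12,-4):
  print(zr,[f([x,y,zr-4]) for x in(-18,18) for y in(8.5,-8.5)])
crop(t,318,200,348,220,22,"t17.png")
```

```text
[-11, -12.5, 0] [192. 369.]
[11, -12.5, 0] [132. 281.]
[-11, 12.5, 0] [322. 293.]
[11, 12.5, 0] [262. 206.]
[-11, -22, 0] [142. 398.]
[-11, 22, 0] [372. 264.]
-19 [array([289., 254.]), array([198., 307.]), array([189., 110.]), array([100., 162.])]
-12 [array([299., 278.]), array([208., 331.]), array([199., 135.]), array([110., 187.])]
-4 [array([310., 306.]), array([220., 358.]), array([211., 163.]), array([122., 214.])]
```

View pics/t17.png

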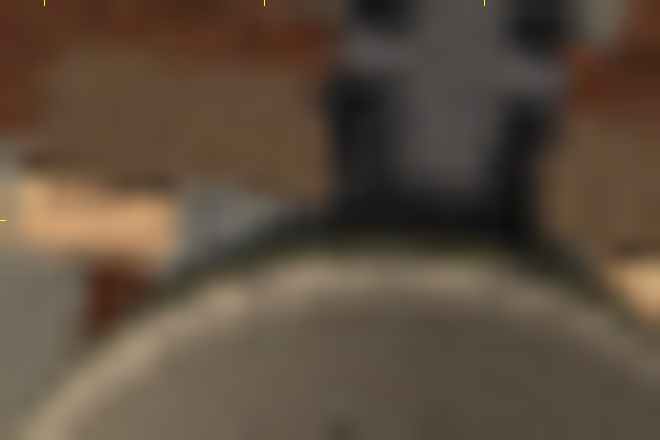

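Run:
```python
from h import *
np.set_printoptions(precision=1,suppress=True)
t=cam("top");st=monitor.observe();R=np.array(st["ee_rot"]);p=np.array(st["tcp_pos"])
for z in(.185,.195,.205): print(z,R.T@(onz(t,(318+178/22-.5,200+225/22-.5),z)-p)*1000)
for dy in (-7,):
  mouth=p+R@np.array([2,-7,59])/1000; B=tool(-6.9,15); print("mouth in board-top frame (x lat,y normal,z down) mm",B.T@(mouth-BT)*1000)
```

```text
0.185 [27.   5.1 63.6]
0.195 [26.9  6.5 53.6]
0.205 [26.9  7.9 43.6]
mouth in board-top frame (x lat,y normal,z down) mm [  2.9  -6.4 -33.5]
```

```bash
cat >> h.py <<'E'
M=np.array([.0005,-.007,.059])
def clip2(depth,n=0,lat=0,tilt=21.3,yaw=-6.9):
    R=tool(yaw,tilt);B=tool(-6.9,15); return BT+B@np.array([lat,n,depth])-R@M, R
E
python3 - <<'E'
from h import *
for d in(-.02,.014):
    P,R=clip2(d); print(P); rel(P,R)
E
```

```text
[ 0.52999905 -0.03608327  0.23243106]
t 13.93 shift cm [-0.14  0.    1.31] turn [-0.108  0.001 -0.004] rows>= 0.9
[ 0.53873516 -0.03714045  0.19958958]
t 13.93 shift cm [-0.14 -0.01  4.71] turn [-0.108  0.001 -0.004] rows>= 1.1
```

```bash
python3 -m pendant '[-0.1,0,0.4,-0.05,0,0,1,-0.1,0,0.9,-0.108,0,0,1,-0.1,0,1.3,-0.108,0,0,1,-0.1,0,1.3,-0.108,0,0,1]' 30
python3 - <<'E'
from h import *
P,R=clip2(-.02); rel(P,R);P,R=clip2(.014); rel(P,R)
s=cam("side")
im=s["image"].astype(float); s["image"]=np.clip(im*1.6,0,255).astype(np.uint8)
crop(s,295,160,335,215,13,"s18.png")
E
```

```text
clock: 14.27
tcp_pos: [0.5291, -0.0352, 0.2317]
ee_rot: [[0.123, 0.925, 0.358], [0.992, -0.115, -0.043], [0.001, 0.361, -0.933]]
force: [-0.6, -0.1, 0.2]
opening: 0.272
t 14.27 shift cm [-0.08  0.12 -0.03] turn [-0.002 -0.    -0.003] rows>= 0.0
t 14.27 shift cm [-0.08 -0.25  3.35] turn [-0.002 -0.    -0.003] rows>= 0.8
```

View pics/s18.png

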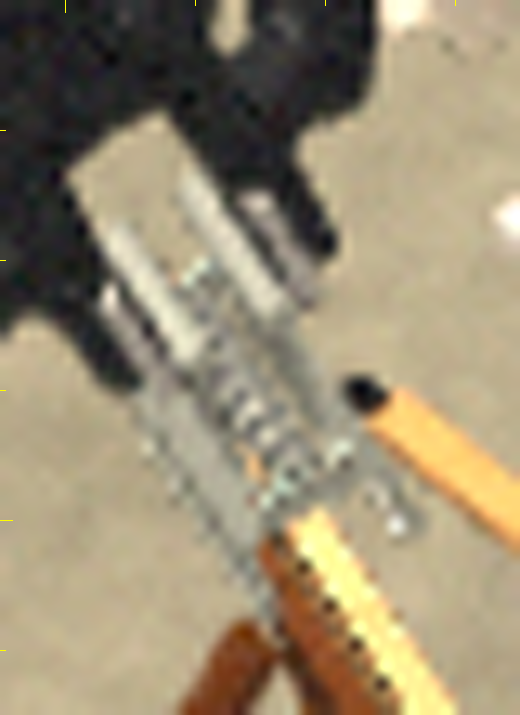

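```bash
python3 -m pendant '[0,0.15,0.5,0,0,0,1,-0.1,0.1,1,0,0,0,1,-0.1,0.05,1.6,0,0,0,1,-0.1,0.05,1.6,0,0,0,1]' 30
python3 - <<'E'
from h import *
P,R=clip2(-.003,n=.001); rel(P,R);P,R=clip2(.014,n=.001); rel(P,R)
s=cam("side");t=cam("top")
im=s["image"].astype(float); s["image"]=np.clip(im*1.6,0,255).astype(np.uint8)
crop(s,295,160,335,215,13,"s19.png")
crop(t,310,190,365,225,12,"t19.png")
E
```

```text
clock: 14.65
tcp_pos: [0.5356, -0.0373, 0.2162]
ee_rot: [[0.124, 0.926, 0.357], [0.992, -0.115, -0.045], [-0.0, 0.36, -0.933]]
force: [-0.2, 0.9, -0.6]
opening: 0.263
t 14.65 shift cm [ 0.06 -0.03 -0.02] turn [-0.004  0.002 -0.003] rows>= 0.0
t 14.65 shift cm [ 0.06 -0.21  1.67] turn [-0.004  0.002 -0.003] rows>= 0.4
```

View pics/s19.png

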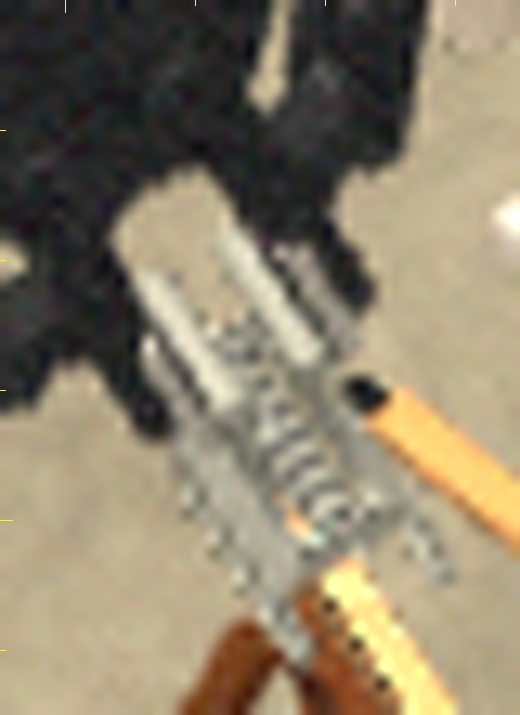

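View pics/t19.png

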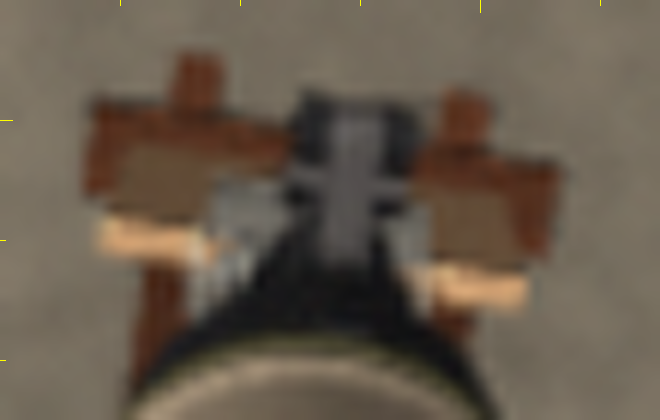

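```bash
python3 -m pendant '[0,0,0.4,0,0,0,1,0,-0.1,0.8,0,0,0,1,0,-0.15,1.2,0,0,0,1,0,-0.2,1.5,0,0,0,1,0,-0.2,1.5,0,0,0,1]' 30
python3 - <<'E'
from h import *
P,R=clip2(.014,n=.001); rel(P,R)
s=cam("side");t=cam("top")
im=s["image"].astype(float); s["image"]=np.clip(im*1.6,0,255).astype(np.uint8)
crop(s,295,160,335,215,13,"s20.png")
crop(t,310,190,365,225,12,"t20.png")
E
```

```text
clock: 15.17
tcp_pos: [0.5389, -0.0377, 0.2015]
ee_rot: [[0.124, 0.926, 0.356], [0.992, -0.115, -0.045], [-0.001, 0.359, -0.933]]
force: [0.2, -0.4, 0.5]
opening: 0.269
t 15.17 shift cm [0.06 0.01 0.18] turn [-0.004  0.002 -0.003] rows>= 0.0
```

View pics/s20.png

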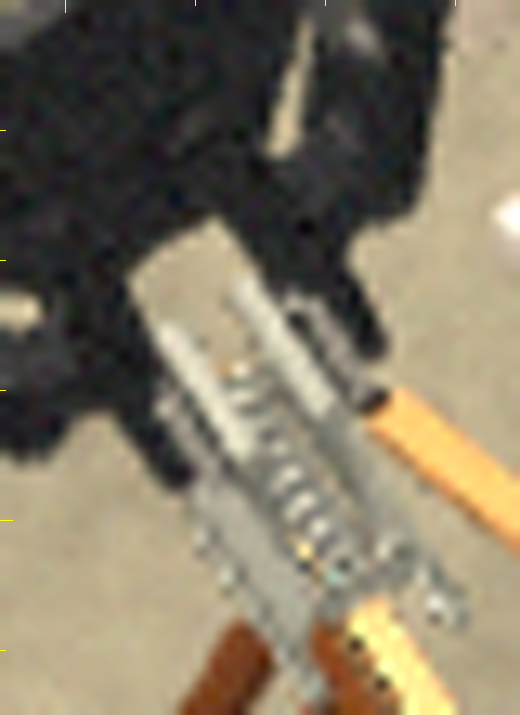

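View pics/t20.png

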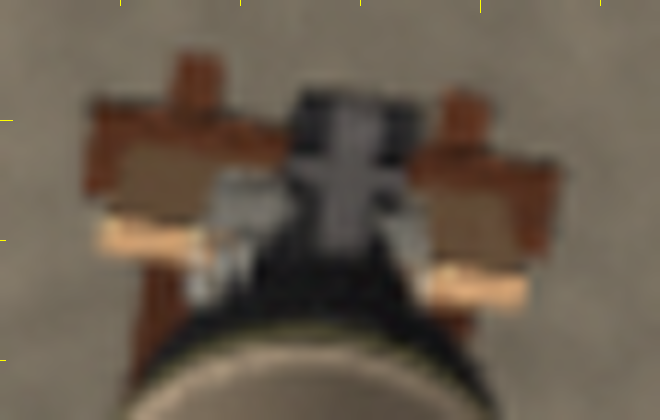

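Run:
```python
from h import *
np.set_printoptions(precision=1,suppress=True)
s=cam("side");B=tool(-6.9,15)
S=lambda x,y:(295+x/13-.46,160+y/13-.46)
def lat(uv,l):
    o,d=ray(s,uv);n=B[:,0];k=((BT-o)@n+l)/(d@n);return B.T@(o+d*k-BT)*1000
for l in(-.024,-.026,-.028): print(l,"near",lat(S(320,695),l),"far",lat(S(462,612),l))
# board -y end corner for reference, s10 crop (8x @300,180): near (216,292) far (243,280)
for p in((216,292),(243,280)): print("board end",lat((300+p[0]/8-.44,180+p[1]/8-.44),-.05))
# first spring coil end
print("spring -y end", lat(S(345,575),-.02))
```

```text
-0.024 near [-24.  -16.1   7.1] far [-24.   15.3   7.5]
-0.026 near [-26.  -16.4   4.1] far [-26.   14.9   4.4]
-0.028 near [-28.  -16.7   1. ] far [-28.   14.5   1.4]
board end [-50.   -6.4  -4.4]
board end [-50.    2.7  -2.4]
spring -y end [-20.   -2.1 -17.6]
```

```bash
python3 -m pendant '[0.1,-0.05,0.3,0,0,0,1,0.2,-0.15,0.7,0,0,0,1,0.2,-0.15,0.7,0,0,0,1,0.2,-0.15,0.7,0,0,0,1]' 30
python3 - <<'E'
from h import *
P,R=clip2(.018); rel(P,R)
s=cam("side");t=cam("top")
im=s["image"].astype(float); s["image"]=np.clip(im*1.6,0,255).astype(np.uint8)
crop(s,295,165,340,220,13,"s21.png")
crop(t,310,190,365,225,12,"t21.png")
E
```

```text
clock: 15.65
tcp_pos: [0.5404, -0.0358, 0.195]
ee_rot: [[0.124, 0.926, 0.357], [0.992, -0.115, -0.045], [-0.0, 0.36, -0.933]]
force: [0.0, -0.4, 0.3]
opening: 0.266
t 15.65 shift cm [-0.16 -0.02 -0.08] turn [-0.004  0.002 -0.003] rows>= 0.0
```

View pics/s21.png

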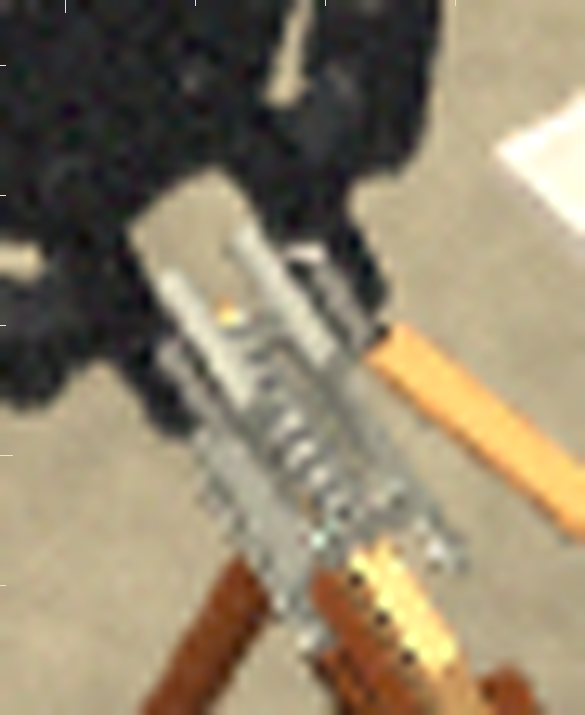

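View pics/t21.png

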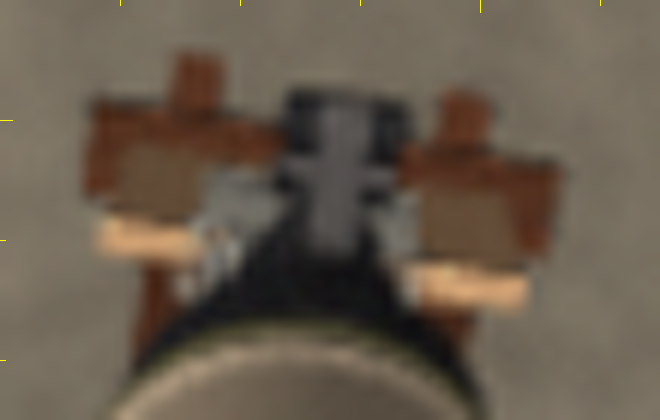

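Run:
```python
from h import *
np.set_printoptions(precision=1,suppress=True)
s=cam("side");B=tool(-6.9,15)
S=lambda x,y:(295+x/13-.46,165+y/13-.46)
def lat(uv,l):
    o,d=ray(s,uv);n=B[:,0];k=((BT-o)@n+l)/(d@n);return B.T@(o+d*k-BT)*1000
for l in(-.024,-.026): print(l,"near",lat(S(315,642),l),"far",lat(S(463,560),l))
print("board end",lat(S(416,660),-.05),lat(S(455,640),-.05))
print("spring -y end",[lat(S(345,510),l) for l in(-.02,-.025)])
```

```text
-0.024 near [-24.  -17.9   9.8] far [-24.   14.5  11.5]
-0.026 near [-26.  -18.2   6.7] far [-26.   14.1   8.5]
board end [-50.   -5.7  -7.3] [-50.    2.5  -6.4]
spring -y end [array([-20. ,  -2.1, -17.6]), array([-25.,  -3., -25.])]
```

```bash
python3 -m pendant '[0,0,0,0,0,0,1,0,0,0,0,0,0,1,0,0,0,0,0,0,1,0,0,0,0,0,0,1]' 30
python3 - <<'E'
from h import *
st=monitor.observe(); print(st["clock"],st["tcp_pos"],np.abs(st["qvel"]).max(),st["force"],st["opening"])
t=cam("top");s=cam("side");crop(t,160,90,480,300,2,"t22.png");crop(s,295,165,340,220,13,"s22.png")
st=monitor.observe(); print(st["clock"],st["tcp_pos"])
E
```

```text
clock: 16.13
tcp_pos: [0.5407, -0.0359, 0.1956]
ee_rot: [[0.124, 0.926, 0.358], [0.992, -0.115, -0.045], [0.0, 0.361, -0.933]]
force: [0.8, -0.5, -1.8]
opening: 0.267
16.1333 [ 0.54070869 -0.03588599  0.19558025] 0.14889688674622525 [ 0.77894749 -0.49088661 -1.75766637] 0.2672951549989913
16.2333 [ 0.5406971  -0.03590213  0.19556648]
```

View pics/t22.png

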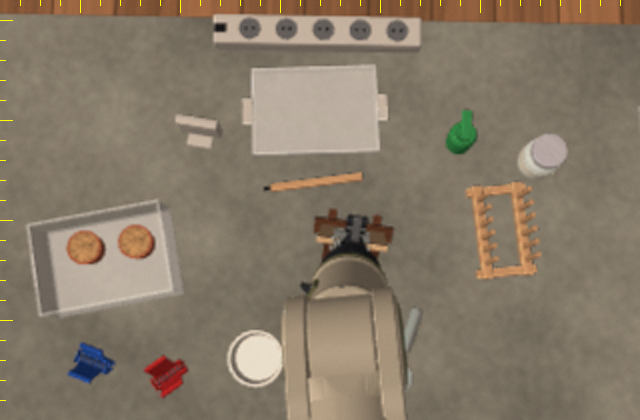

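View pics/s22.png

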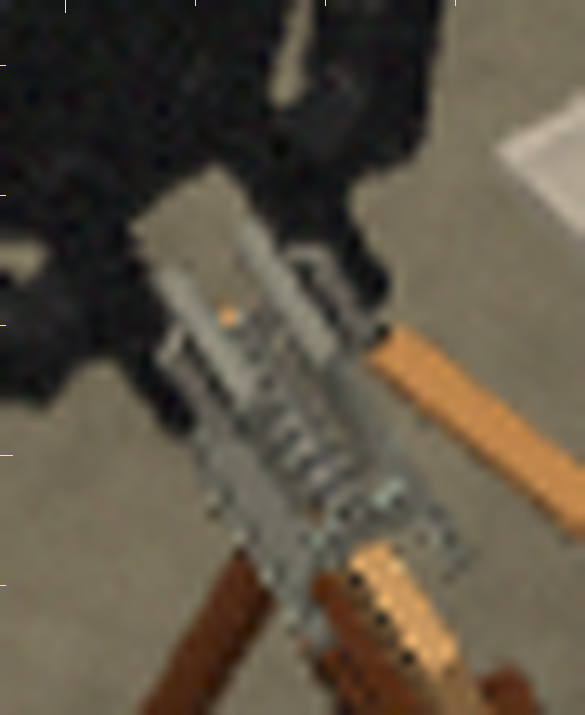

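The clip is gaping over the middle of the board's top edge and steady, with no contact force, and none of the other things has visibly moved. I'm handing it in.

```bash
python3 -c "
from cell import order
print(order.sign_off())"
```

```text
the job is handed in; nothing more can be done
None
```

I handed the job in at about 16 s, with the board on the easel and the clip held open over its top edge. No verdict came back.

**Board:** It came out of the rack and was set on the ledge, where I felt it touch both the ledge and the back. I then let it go, and the pictures showed it leaning back, square, and within about 2 mm of centre. It stayed in the same place in the pictures while I brought the clip in.

**Clip:** I squeezed it off the box rim (opening reading about 23 mm, where the stop should be 25 mm) and kept the grip at 30 N. It tipped about 6° in the fingers, so I tilted the tool to match and keep it square to the board.

**Last checks:**
- **Position:** the lips straddle the edge, centred across the thickness to within about 1 mm and 1–2 mm from mid-edge.
- **Contact:** the arm was still and the wrist force was about 2 N, within its usual noise, so I saw no sign of the clip touching the wood.
- **Other things:** in the last picture from above none had moved, though the arm hid most of the teaspoon. The thermometer was not checked separately.

**Where the checks disagreed:** the lips' depth below the edge came out at 12–15 mm from the side camera and about 18–19 mm from the tool position. Both are inside the allowed 5–30 mm. The side camera also placed the board's top end 3–7 mm higher than where I had measured it, so I judged the depth relative to the board.

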